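# Hang up the sample basket, then hold the sprung inspection lid at its mark

## Task

Hang the sample basket by its handle on the hook stand and let go, so that it hangs freely out of the way. Then lift the spring-hinged lid of the white inspection chamber part-way, until its pointer pin is level with the black clamp on the arc beside it, and keep it still there with the fingers for the inspection: finish while holding the lid. Leave the clamp and everything else on the bench where they are.

Things in the scene. Friction and masses are not known exactly. Their poses are not given: they have to be found in the camera images.
- basket: White sample basket with caps inside, loose, 0.15-0.31 kg, 80 (x) x 130 (y) mm, rim 55 mm high, standing on the bench. Two end straps (y = +-63 mm) carry a rigid level handle bar along y: 130 mm long, 12 mm wide in x, underside 117.5 mm and top 126.5 mm above the base; the loop below it is open along x. On the bar's middle stands a finger tab. Origin: centre of underside, z up.
- basket_handle (a point): Middle of the basket's handle bar, 122 mm above the basket's underside, with the basket's axes; this part of the bar is to lie on the hook.
- basket_grip (a point): Point to grip the basket: in the upright tab on the middle of the handle bar, 149 mm above the basket's underside. The tab is 44 mm wide (y), 12 mm thick (x), from the bar's top (126.5 mm) up to 161.5 mm; gripped across x here, fingertips stay above the bar's underside. Axes of the basket.
- hook_stand: Fixed steel hook stand: base plate 110 x 120 x 12 mm, round post 16 mm thick, 217 mm high, with one round prong 8 mm thick near the top, pointing along the stand's -x. Prong level, top at 215 mm, out to x = -110 mm; then its tip bends up to 229 mm at x = -122 mm. Origin: on the post's axis at bench level, z up.
- hook_seat (a point): Point on top of the prong, 65 mm out from the post's axis and 215 mm above the bench, where a handle bar lying across the prong should rest; it has the stand's axes (the prong points along -x).
- chamber_lid (a joint): Angle of the chamber's lid in rad: 0 shut, grows as the front edge is lifted, stop at 1.2. A spring and the 0.5 kg lid's weight pull it shut all the time: about 5 N at the handle bar near shut and 9 to 10 N at 0.7-0.85 rad. It falls shut if let go.
- lid_handle (a point): Middle of the lid's handle: a round steel bar 12 mm thick, 120 mm long, 45 mm in front of the chamber's front face (39 mm free gap), on a rod at each end. When shut 116 mm above the bench, free below. It is 245 mm from the hinge line and swings up and towards the hinge; the bar can turn between fingers. Axes of the lid: y along the bar, -x from hinge to bar.
- lid_hinge (a point): Middle of the lid's fixed hinge line, 116 mm above the bench, on the far edge of the white inspection chamber (200 mm deep, 240 mm wide, 110 mm high, aluminium lid 12 mm thick). Axes of the chamber: y along the hinge line, -x towards its front and handle, z up.
- lid_pointer (a point): End of the pointer: a thin steel pin sticking out of the lid's edge on the chamber's own -y side, 150 mm from the hinge line and 141 mm to the -y side of the lid's middle. It moves with the lid.
- mark (a point): The mark: pointer position shown by the black plastic clamp (20 x 14 x 10 mm block with a 16 mm round knob outside) on the steel arc beside the chamber's -y side, 150 mm from the hinge line. When the lid is at the marked angle the pointer's end meets this point. The clamp stays where set; do not push it.
- mark_clamp (a joint): Angle in rad at which the clamp is set on the arc, counted like the lid's angle (the lid is at the mark when both are equal); 0.25 to 0.85.
- jar: Bystander: cream jar, 56 mm across, 55 mm high; origin under its centre.
- spray_bottle: Bystander: clear bottle, 48 mm across, 110 mm high; origin under its centre.
- tape_roll: Bystander: cardboard ring lying flat, 90 mm across, 24 mm high; origin under its centre.
- brush: Bystander: small hand brush lying flat, along its own x.
- cap_a: Bystander: dark blue cap standing, 22 mm across, 30 mm high; origin under its centre.
- cap_b: Bystander: white cap standing, 22 mm across, 30 mm high; origin under its centre.
- tube: Bystander: dark blue tube standing, 26 mm across, 85 mm high; origin under its centre.
Things that resemble listed ones, but are neither listed nor needed, are in the scene too. What is shaped like the hook_stand but green is not meant. What is shaped like the basket but blue is not meant.

How it is judged:
By the outcome, as a careful person would: the job done as asked, in the order asked, and still so for the second after the job is handed in, while the arm keeps its last pose, push and grip.
It also fails if it takes over 59 s, if anything falls off the work surface, if the arm or the gripper's body presses on something with over 40 N, if the wrist force passes 120 N, or if a joint passes its speed limit or range.

## Robot

A 6-joint arm with a two-finger parallel gripper is mounted at the origin on the work surface. World frame = base frame: x ahead of the robot, y to its left, z up, the work surface at z = 0. Lengths are in m, angles in rad, forces in N, time in s.
With the tool pointing down it reaches from about 0.4 to 0.825 m from the base axis. Payload 7 kg.
Tool frame: the origin (TCP) lies midway between the tips of the shut fingers; the grasp point (between the pads) lies 19 mm behind it; y points along the fingers, z is the direction in which the jaws open and shut, and the axes are right-handed (so a half turn about y gives the same grasp; the last joint's range is limited). The gripper opens to 88 mm and grips with 3 to 60 N. Pads are 19 mm wide; open, the fingers measure 130 mm over their backs; the gripper's body (78 mm by 193 mm) begins 47 mm behind the grasp point.
Start: joints at [1.474, 0.359, 0.012, 0, -1.224, -0.288], TCP at [0.253, 0.626, 0.227] pointing down, gripper open.
Joint ranges: [-3.07, 3.07], [-1.43, 2.12], [-1.02, 1.25], [-3.03, 1.67], [-3.05, -0], [-3.03, 3.03]. Speed limits (rad/s): [2.39, 2.39, 3.01, 3.14, 3.14, 3.14].

## Interface

Orientations are given as [roll, pitch, yaw] about the fixed x, y, z axes, in that order (R = Rz(yaw) Ry(pitch) Rx(roll)).
In Python, from station import arm gives the robot as it stands.
- The arm moves only by the tool move_arm, never from a script. Its argument "deltas" is a list of rows, each an object with "dp": the shift along the tool's x, y, z in mm, a list of three; "rotation": the turn, a rotation vector about the tool's x, y, z in degrees, a list of three. A call has 1 to 5 rows; each row shifts and turns the pose as measured when the row begins, along the tool's axes as they then stand; what a row does not reach is not made up. A row lasts 1/12 s, in which the tool goes at most 41.7 mm and 7.16 degrees, less where a joint would pass 70% of its speed; a pose out of reach is approached as far as the arm can. A call is refused whole if a number of a shift passes 41.7 or a number of a turn 7.16, either way. A call with a gripper value outside its range is refused whole. "jaw" is the closure in counts, from 0 (fully open) to 255 (shut), set as the call begins (left out, the last holds). The fingers move at their own pace and stop on an object; "squeeze" is the grip in N (left out, the last holds). Time passes only in rows, so rows that do not move let the fingers close. It gives the time, the measured TCP pose, the force and the opening at its end, in the units of the state.
- arm.get_state(): the state, without advancing time (a new reading comes with each control period).
- arm.grab_frame(name): name is "scene" or "top"; returns a dict with "pixels" (384x512x3 uint8, red, green, blue), "z_map" (384x512 float32, m along the optical axis (not along the pixel's ray), 0 where there is no reading), "fx", "fy", "cx", "cy" (pixels), "cam_to_world" (4x4, takes a point from camera to world coordinates). Camera axes: x right, y down, z forward; pixel columns grow to the right and rows downward; lengths in m; the calibration is good to about 2 mm. A picture is of the moment at which its call begins.
- arm.job_done(): hands the job in, once; it reports no verdict.
The state is a dict: "t": time; "q": joint angles; "qd": joint speeds; "joint_efforts": joint torques, N m; "eef_pos": TCP position; "ee_rot": TCP orientation; "force": force on the tool from outside, world axes, zero at the start; "moment": the same for the moment, N m; "width": finger opening in m.
Only numpy, scipy, OpenCV 4.12 (cv2) and the standard library are available. Lean on these libraries where they do the work, as an engineer would, in place of code of your own. Each camera call takes 0.05 s, during which the arm holds its last target.

## Working session

There is one attempt and no reset: what is moved stays moved. The work goes in short steps, Python scripts to look and compute and a tool call to move; the robot and the scene stay as the last step left them, time stands still between calls to the robot, and variables do not carry over. Pictures are saved under pics/ and viewed, and the job is handed in when it is done.

Besides the shell and the picture viewer there is one more tool, called after "Emit:" as name([rows], argument=value, ...), one row to a line, values as JSON. move_arm: Moves the arm, as the interface text tells. Its arguments: {"type":"object","properties":{"deltas":{"type":"array","items":{"type":"object","properties":{"dp":{"type":"array","items":{"type":"number"}},"rotation":{"type":"array","items":{"type":"number"}}}}},"jaw":{"type":"number"},"squeeze":{"type":"number"}},"required":["deltas"]}

```bash
mkdir -p pics; ls; python3 - <<'E'
from station import arm
import cv2,numpy as np
s=arm.get_state();print(s)
for n in("scene","top"):
    f=arm.grab_frame(n);np.savez(f"pics/{n}0.npz",**f)
    cv2.imwrite(f"pics/{n}0.png",cv2.resize(f["pixels"][:,:,::-1],(800,600),interpolation=cv2.INTER_CUBIC))
    print(n,f["fx"],f["fy"],f["cx"],f["cy"],f["cam_to_world"])
E
```

```text
pics
{'t': 0.0, 'q': array([ 1.47406483e+00,  3.59387235e-01,  1.10948546e-02, -3.04570207e-04,
       -1.22409161e+00, -2.88107676e-01]), 'qd': array([ 0.00058717,  0.00171094, -0.00071578, -0.00122071, -0.00053908,
        0.00234797]), 'joint_efforts': array([ 9.25763197e-04, -5.82718277e+01,  2.93066847e+01,  6.99723423e+00,
        7.01499768e-03, -1.58854350e-04]), 'eef_pos': array([0.25325693, 0.62518994, 0.22564633]), 'ee_rot': array([-1.56919275e+00,  1.76635806e-04,  2.75664990e+00]), 'force': array([-1.02017493, -0.33104164,  0.13621851]), 'moment': array([0.00797216, 0.00586276, 0.02463581]), 'width': 0.08792484793221417}
scene 418.195180878218 418.195180878218 261.1714265674419 190.91405738192992 [[-0.5493943   0.49180896 -0.6754923   1.29607978]
 [ 0.8355612   0.3215912  -0.44543977  0.59612861]
 [-0.00183889 -0.80913722 -0.58761686  0.87979803]
 [ 0.          0.          0.          1.        ]]
top 365.2176393885325 365.2176393885325 259.34153529948213 187.0042009915365 [[-0.02940409 -0.99739588  0.06585477  0.42955013]
 [-0.99953285  0.02878981 -0.01025762  0.0517807 ]
 [ 0.00833496 -0.06612562 -0.99777649  1.24889102]
 [ 0.          0.          0.          1.        ]]
```

View pics/scene0.png

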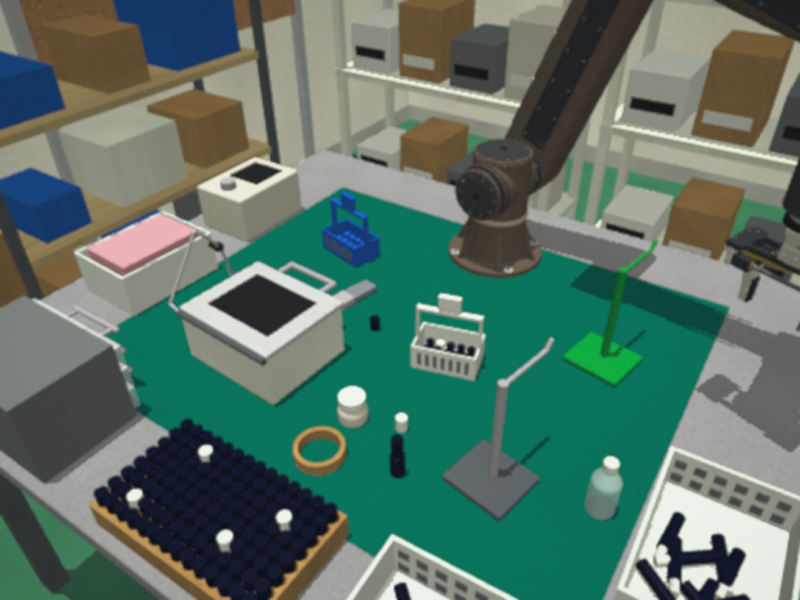

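View pics/top0.png

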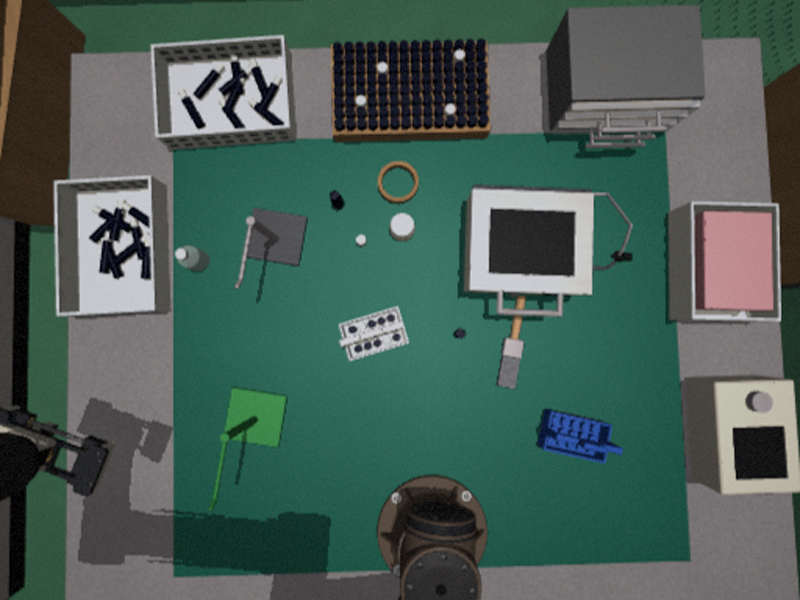

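Candidates: baskets are the white one, top (375,332), and the blue one (580,435). Stands are grey steel (262,240) and green (250,430). I choose the white basket and the grey stand. The chamber is at (530,240) with its handle towards the robot, and the black clamp is at (622,257). The cabinet handles at (630,130) and the pink box are not it. Next I'll measure and make close crops.

```bash
cat > h.py <<'E'
import numpy as np,cv2
def cloud(f):
    h,w=f["z_map"].shape;u,v=np.meshgrid(np.arange(w),np.arange(h));z=f["z_map"]
    P=np.stack([(u-f["cx"])/f["fx"]*z,(v-f["cy"])/f["fy"]*z,z],-1)
    T=f["cam_to_world"];W=P@T[:3,:3].T+T[:3,3];W[z==0]=np.nan;return W
def proj(f,p):
    T=f["cam_to_world"];c=(np.atleast_2d(p)-T[:3,3])@T[:3,:3]
    return np.c_[c[:,0]/c[:,2]*f["fx"]+f["cx"],c[:,1]/c[:,2]*f["fy"]+f["cy"]]
def ray(f,uv,z):
    T=f["cam_to_world"];uv=np.atleast_2d(uv);d=np.c_[(uv[:,0]-f["cx"])/f["fx"],(uv[:,1]-f["cy"])/f["fy"],np.ones(len(uv))]@T[:3,:3].T
    return T[:3,3]+d*((z-T[2,3])/d[:,2])[:,None]
def crop(f,u0,v0,u1,v1,name,s=None):
    c=f["pixels"][v0:v1,u0:u1,::-1];s=s or min(780/(u1-u0),580/(v1-v0))
    cv2.imwrite(name,cv2.resize(c,None,fx=s,fy=s,interpolation=cv2.INTER_CUBIC))
def pc(W,m):
    p=W[m];p=p[~np.isnan(p).any(1)];return p
def line(p):
    c=p[:,:2].mean(0);_,_,v=np.linalg.svd(p[:,:2]-c);t=(p[:,:2]-c)@v[0];return c,v[0],t.min(),t.max()
E
python3 - <<'E'
from h import *
S=dict(np.load("pics/scene0.npz"));T=dict(np.load("pics/top0.npz"))
for n,f in(("scene",S),("top",T)):
    W=cloud(f)
    g=(W[...,2]>-.01)
    print(n,"bench z med",np.nanmedian(W[150:250,200:300,2]) )
    b=ray(T,[[375*.64,332*.64]],.05)[0]
    near=(np.hypot(W[...,0]-b[0],W[...,1]-b[1])<.12)
    for lo,hi in((.02,.06),(.105,.135),(.135,.17)):
        p=pc(W,near&(W[...,2]>lo)&(W[...,2]<hi))
        if len(p)>3:
            r=cv2.minAreaRect(p[:,:2].astype(np.float32)*1000);print(n,"basket",lo,len(p),p.mean(0),r,p[:,2].max())
    b=ray(T,[[250*.64,250*.64]],.2)[0]
    near=(np.hypot(W[...,0]-b[0],W[...,1]-b[1])<.17)
    for lo,hi in((.005,.02),(.05,.19),(.195,.25)):
        p=pc(W,near&(W[...,2]>lo)&(W[...,2]<hi))
        if len(p)>3:
            print(n,"stand",lo,len(p),p.mean(0),line(p),p[:,2].max(),cv2.minAreaRect(p[:,:2].astype(np.float32)*1000))
    b=ray(T,[[530*.64,240*.64]],.12)[0]
    near=(np.hypot(W[...,0]-b[0],W[...,1]-b[1])<.25)
    p=pc(W,near&(W[...,2]>.1)&(W[...,2]<.125));print(n,"lid",len(p),p.mean(0),cv2.minAreaRect(p[:,:2].astype(np.float32)*1000))
crop(T,280,110,420,220,"pics/c1.png");crop(S,90,120,260,260,"pics/c2.png");crop(T,130,120,280,240,"pics/c3.png");crop(S,250,180,400,340,"pics/c4.png")
E
```

```text
scene bench z med 0.003796871643216626
scene basket 0.02 1032 [0.42256832 0.11329312 0.03871089] ((421.0438537597656, 113.46572875976562), (87.97273254394531, 130.89279174804688), 15.139251708984375) 0.05996731504497199
scene basket 0.105 195 [0.42361982 0.11693851 0.12542849] ((422.43695068359375, 114.62399291992188), (18.517642974853516, 129.42054748535156), 14.918978691101074) 0.13468614669832701
scene basket 0.135 141 [0.42433405 0.11623919 0.15151439] ((422.51739501953125, 114.52142333984375), (14.859044075012207, 44.187744140625), 19.166122436523438) 0.16607822700089137
scene stand 0.005 1812 [0.63526542 0.33017397 0.01195091] (array([0.63526542, 0.33017397]), array([ 0.994149  , -0.10801741]), np.float64(-0.2185074657086859), np.float64(0.10665898381644959)) 0.019842201750464583 ((581.4467163085938, 324.8254089355469), (331.6876220703125, 311.9000549316406), 64.89617919921875)
scene stand 0.05 458 [0.62285857 0.39416077 0.10593944] (array([0.62285857, 0.39416077]), array([-0.2272873 ,  0.97382775]), np.float64(-0.07776609379749146), np.float64(0.10699965313433493)) 0.189331786
[... 1538 characters left out ...]
19, 0.43546167]), array([-0.24567273,  0.96935283]), np.float64(-0.1286804054364068), np.float64(0.06389165595941439)) 0.18687026893431824 ((619.3173828125, 407.6402587890625), (42.089439392089844, 193.39584350585938), 18.718679428100586)
top stand 0.195 152 [0.58544046 0.32891547 0.21523367] (array([0.58544046, 0.32891547]), array([-0.98028885,  0.19756967]), np.float64(-0.058287043580579886), np.float64(0.07291954213703998)) 0.22914808974000267 ((578.026123046875, 329.004638671875), (14.2574462890625, 131.15133666992188), 79.95401000976562)
top lid 4610 [ 0.59357857 -0.21351462  0.12183445] ((579.8344116210938, -226.39801025390625), (273.274169921875, 260.6596984863281), 86.29139709472656)
```

View pics/c1.png

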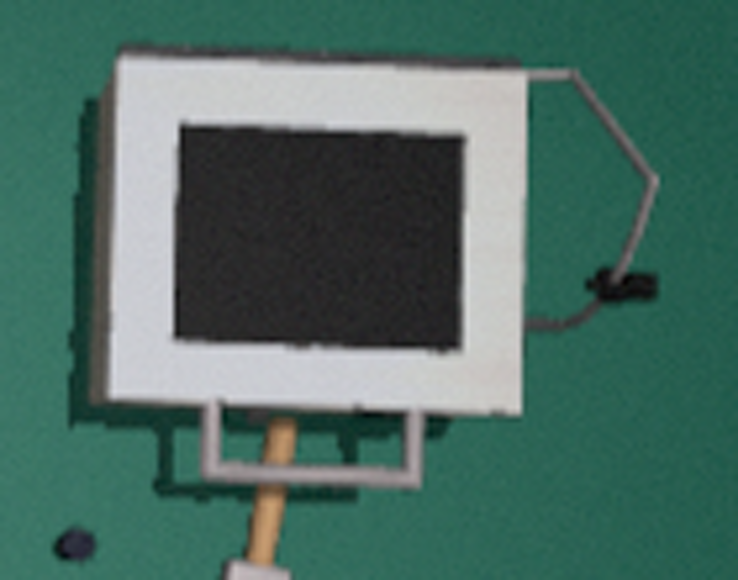

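View pics/c2.png

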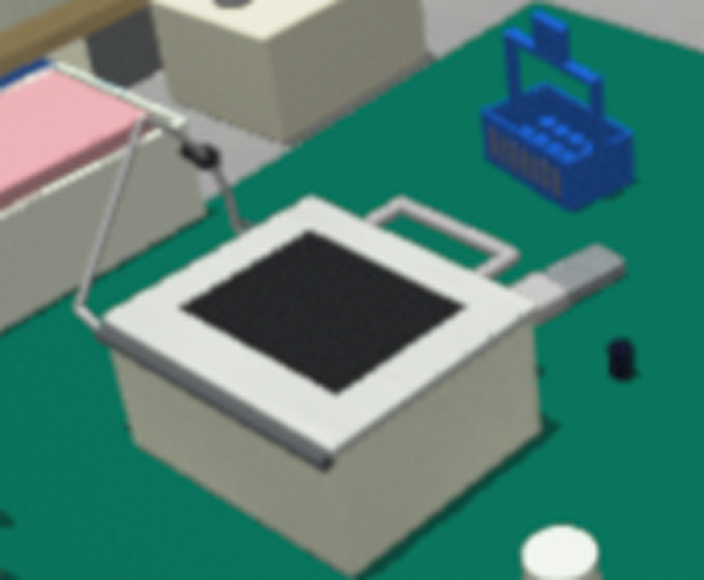

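View pics/c3.png

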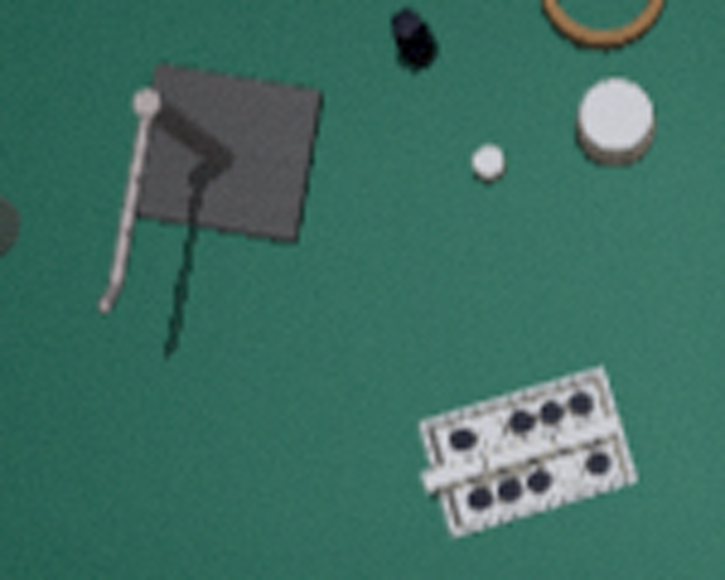

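View pics/c4.png

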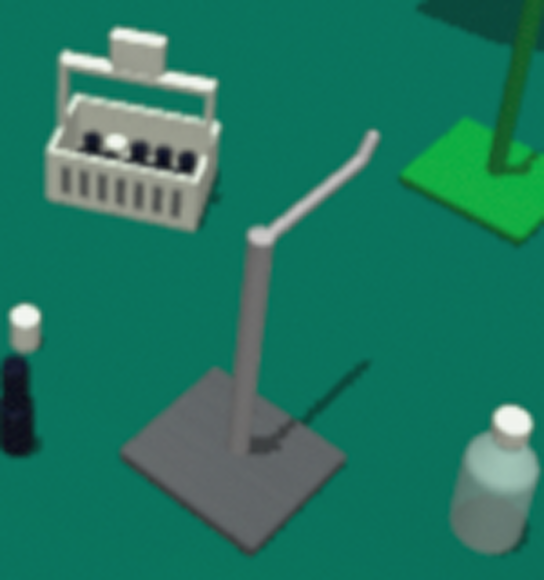

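```bash
cat > m.py <<'E'
from h import *
S=dict(np.load("pics/scene0.npz"));T=dict(np.load("pics/top0.npz"))
W=cloud(T);WS=cloud(S)
# lid: white pixels quad in top at z=.122
hsv=cv2.cvtColor(T["pixels"],cv2.COLOR_RGB2HSV)
m=((W[...,2]>.112)&(W[...,2]<.135)&(W[...,1]<-.1)&(W[...,1]>-.4)&(W[...,0]>.46)&(W[...,0]<.75)).astype(np.uint8)
m=cv2.morphologyEx(m,cv2.MORPH_OPEN,np.ones((9,9)))
c=max(cv2.findContours(m,0,2)[0],key=cv2.contourArea)
q=ray(T,c[:,0].astype(float),.122)[:,:2]*1000
r=cv2.minAreaRect(q.astype(np.float32));print("lid rect",r,cv2.boxPoints(r))
mb=((W[...,2]>.105)&(W[...,2]<.13)&(W[...,1]<-.14)&(W[...,1]>-.35)&(W[...,0]<.465)&(W[...,0]>.38))
v,u=np.nonzero(mb);p=ray(T,np.c_[u,v].astype(float),.12)*1000
print("handle px",len(p),p.min(0),p.max(0))
# bar only
y=p[:,1];x=p[:,0]
for lo in range(int(y.min()),int(y.max()),10):
    s=(y>=lo)&(y<lo+10)
    if s.any():print(lo,x[s].min().round(1),x[s].max().round(1),end=" | ")
print()
# clamp
def blob(f,u0,v0,u1,v1,t=70):
    g=f["pixels"][v0:v1,u0:u1].max(2);mm=(g<t).astype(np.uint8)
    n,l,st,ce=cv2.connectedComponentsWithStats(mm);
    for i in np.argsort(-st[1:,4])[:3]+1:print(st[i]+[u0,v0,0,0,0],ce[i]+[u0,v0])
print("clampT");blob(T,385,150,412,175);print("clampS");blob(S,130,148,150,166)
# stand
b=ray(T,[[160,160]],.2)[0]
for n,f,w in(("T",T,W),("S",S,WS)):
    mm=(w[...,2]>.2)&(w[...,2]<.245)&(np.hypot(w[...,0]-.585,w[...,1]-.33)<.12)
    v,u=np.nonzero(mm);p=ray(f,np.c_[u,v].astype(float),.213)*1000
    print(n)
    for lo in range(int(p[:,0].min()),int(p[:,0].max())+1,8):
        s=(p[:,0]>=lo)&(p[:,0]<lo+8)
        if s.any():print(lo,p[s].mean(0).round(1)[:2],np.ptp(p[s,1]).round(1),w[v[s],u[s],2].mean().round(3),end=" | ")
    print()
# base plate in top
g=T["pixels"][125:180,150:205].astype(int)
mm=((np.ptp(g,axis=2)<15)&(g.max(2)<140)).astype(np.uint8)
c=max(cv2.findContours(mm,0,2)[0],key=cv2.contourArea)[:,0]+[150,125]
q=ray(T,c.astype(float),.012)[:,:2]*1000;r=cv2.minAreaRect(q.astype(np.float32));print("base",r)
# basket tab in both
for n,f,w in(("T",T,W),("S",S,WS)):
    mm=(np.hypot(w[...,0]-.423,w[...,1]-.11)<.1)&(w[...,2]>.135)
    v,u=np.nonzero(mm);print(n,"tab px",u.mean(),v.mean(),u.min(),u.max(),v.min(),v.max(),ray(f,[[u.mean(),v.mean()]],.1615 if n=="T" else .147))
print("tab mid proj S",proj(S,[[.4238,.1087,.147]]))
E
python3 m.py
```

```text
lid rect ((601.62890625, -216.72328186035156), (238.75926208496094, 214.9429168701172), 87.07037353515625) [[ 488.1965  -330.4541 ]
 [ 702.85846 -341.4397 ]
 [ 715.0613  -102.99246]
 [ 500.39935  -92.00687]]
handle px 170 [ 448.63778745 -270.77480813  120.        ] [ 464.717276   -140.10371775  120.        ]
-270 448.6 464.3 | -260 448.9 458.4 | -250 449.2 458.6 | -240 449.5 459.0 | -230 449.7 459.3 | -220 450.1 459.5 | -210 450.4 459.8 | -200 453.7 463.2 | -190 454.0 463.5 | -180 454.4 463.8 | -170 454.6 464.1 | -160 454.9 464.4 | -150 455.2 464.7 | 
clampT
[387 160  18  12  85] [396.57647059 164.69411765]
[385 171   1   1   1] [385. 171.]
clampS
[134 155   8   6  27] [137.85185185 157.48148148]
T
515 [518.4 346.2] 8.5 0.227 | 523 [526.5 341.4] 8.6 0.218 | 531 [535.  339.5] 5.7 0.214 | 539 [543.5 337.6] 8.6 0.214 | 547 [551.7 336.1] 5.7 0.214 | 555 [558.7 335. ] 8.6 0.214 | 563 [566.3 333.5] 5.7 0.215 | 571 [574.9 331.5] 8.6 0.214 | 579 [583.4 330.4] 5.7 0.214 | 587 [592.3 327.8] 5.8 0.214 | 595 [599.2 327.4] 5.7 0.215 | 603 [606.3 325.4] 8.6 0.214 | 611 [614.9 324.4] 5.8 0.214 | 61
[... 405 characters left out ...]
.7] 7.5 0.215 | 573 [576.9 336.5] 9.9 0.214 | 581 [585.1 334.8] 7.4 0.214 | 589 [592.6 333.3] 7.4 0.215 | 597 [600.7 331.4] 9.8 0.215 | 605 [609.4 329.8] 7.8 0.215 | 613 [617.6 328.2] 13.1 0.214 | 621 [625.2 323.7] 15.0 0.218 | 629 [632.8 325.3] 16.0 0.217 | 637 [641.2 328.1] 14.4 0.211 | 645 [648.3 329.7] 14.3 0.204 | 653 [653.6 329.9] 1.9 0.201 | 
base ((630.5250854492188, 320.5892639160156), (122.34656524658203, 134.07943725585938), 81.99836730957031)
T tab px 237.25423728813558 213.6949152542373 230 244 210 217 [[0.42385004 0.10846957 0.1615    ]]
S tab px 288.1276595744681 193.0212765957447 281 295 188 199 [[0.41888623 0.11326936 0.147     ]]
tab mid proj S [[285.95212398 193.34369089]]
```

```bash
cat >> h.py <<'E'
def tri(fa,ua,fb,ub):
    a0=fa["cam_to_world"][:3,3];a=ray(fa,[ua],0)[0]-a0;b0=fb["cam_to_world"][:3,3];b=ray(fb,[ub],0)[0]-b0
    t=np.linalg.lstsq(np.c_[a,-b],b0-a0,rcond=None)[0];p=a0+a*t[0];q=b0+b*t[1];return p,q
E
python3 - <<'E'
from h import *
S=dict(np.load("pics/scene0.npz"));T=dict(np.load("pics/top0.npz"))
H=np.array([.7017,-.222,.116]);yaw=np.radians(-3.0)
ex=np.array([np.cos(yaw),np.sin(yaw),0]);ey=np.array([-np.sin(yaw),np.cos(yaw),0])
for p in tri(T,[396.6,164.7],S,[137.9,157.5]):
    d=p-H;print(p,"chamber",d@ex,d@ey,d[2],"ang",np.arctan2(d[2],-d@ex),"r",np.hypot(d@ex,d[2]))
W=cloud(T);
print("T depth clamp",W[163:167,393:402,2].round(3),W[165,396])
d=W[164,395]-H;print(d@ex,d@ey,d[2])
crop(T,380,150,420,180,"pics/d1.png");crop(S,120,140,170,178,"pics/d2.png")
# features in both, pixel check
for n,P in dict(hinge=H,front=H-.2*ex+[0,0,.006],fl=H-.2*ex+.12*ey+[0,0,.006],fr=H-.2*ex-.12*ey+[0,0,.006],bl=H+.12*ey+[0,0,.006],br=H-.12*ey+[0,0,.006],bar=H-.245*ex,bar1=H-.245*ex+.06*ey,bar2=H-.245*ex-.06*ey,arc0=H-.15*ex-.141*ey).items():
    print(n,P.round(3),proj(T,P).round(1),proj(S,P).round(1))
    for f in(S,T):
        pass
for n,f in(("S",S),("T",T)):
    g=cv2.resize(f["pixels"][...,::-1],None,fx=4,fy=4,interpolation=cv2.INTER_CUBIC)
    for P in(H-.2*ex+.12*ey+[0,0,.006],H-.2*ex-.12*ey+[0,0,.006],H+.12*ey+[0,0,.006],H-.12*ey+[0,0,.006],H-.245*ex+.06*ey,H-.245*ex-.06*ey,H-.15*ex-.141*ey):
        u=((proj(f,P)[0]+.5)*4).astype(int);cv2.drawMarker(g,tuple(map(int,u)),(0,0,255),0,16,2)
    c=g[480:1000,400:1040] if n=="S" else g[440:880,1120:1760]
    cv2.imwrite(f"pics/e{n}.png",c)
E
```

```text
[ 0.55453389 -0.36693494  0.17894615] chamber -0.1393791139820463 -0.15243839001918563 0.06294614906232475 ang 0.4241988341224375 r 0.15293382587314247
[ 0.55423427 -0.3665764   0.17877084] chamber -0.13969708817895723 -0.1520960194841502 0.06277083616756161 ang 0.4223010422957058 r 0.15315173625804643
T depth clamp [[0.186 0.185 0.185 0.191 0.192 0.189 0.186 0.187 0.187]
 [0.187 0.184 0.188 0.185 0.188 0.186 0.192 0.189 0.19 ]
 [0.179 0.188 0.189 0.191 0.187 0.188 0.188 0.19  0.191]
 [0.17  0.186 0.191 0.187 0.19  0.186 0.186 0.186 0.185]] [ 0.5523252  -0.36051514  0.19073162]
-0.13872555898140565 -0.14409438153487844 0.07241885650321277
hinge [ 0.702 -0.222  0.116] [[340.6 122.1]] [[138.7 212.5]]
front [ 0.502 -0.212  0.122] [[340.5 185.3]] [[187.2 179.3]]
fl [ 0.508 -0.092  0.122] [[301.9 184.4]] [[215.4 192.4]]
fr [ 0.496 -0.331  0.122] [[379.2 186.2]] [[161.4 167.4]]
bl [ 0.708 -0.102  0.122] [[302.8 120.7]] [[167.3 226.9]]
br [ 0.695 -0.342  0.122] [[379.2 122.6]] [[112.1 196.2]]
bar [ 0.457 -0.209  0.116] [[340.  199.9]] [[197.1 174.6]]
bar1 [ 0.46  -0.149  0.116] [[320.7 199.4]] [[210.8 180.7]]
bar2 [ 0.454 -0.269  0.116] [[359.3 200.3]] [[184.  168.7]]
arc0 [ 0.545 -0.355  0.116] [[385.2 170.5]] [[145.9 173.5]]
```

View pics/eS.png

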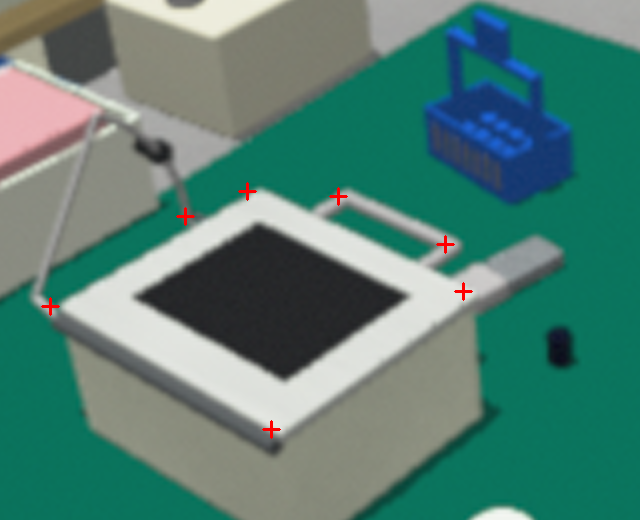

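View pics/eT.png

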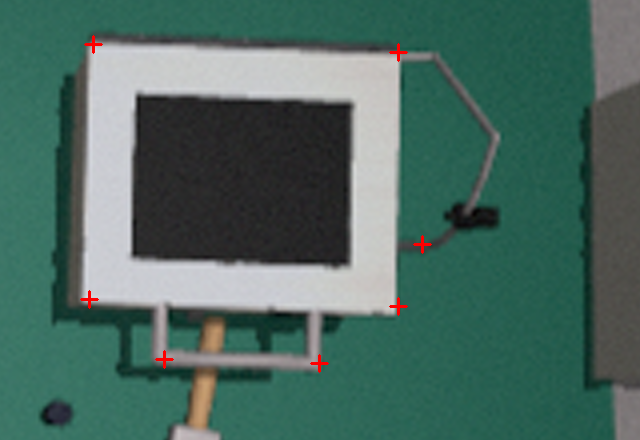

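View pics/d2.png

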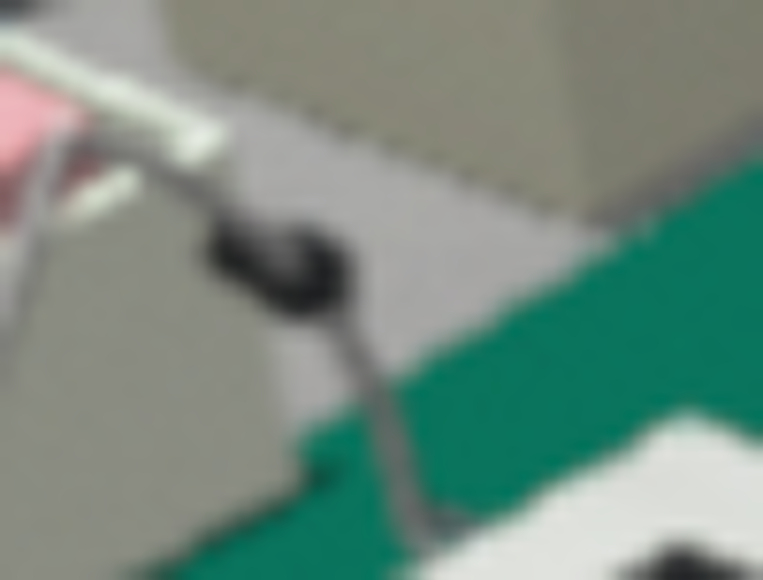

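```bash
cat >> h.py <<'E'
from scipy.spatial.transform import Rotation as Ro
def goal(arm,p,jaw_deg,tilt=None,R=None):
    """TCP goal, tool down, jaw axis z at jaw_deg; prints needed total dp (tool, mm) and rotvec(deg)"""
    s=arm.get_state();R0=Ro.from_euler("xyz",s["ee_rot"])
    if R is None: R=Ro.from_euler("xyz",[-90,0,jaw_deg-90],degrees=True)
    d=np.array(p)-s["eef_pos"]
    rv=(R0.inv()*R).as_rotvec(degrees=True)
    print("t",s["t"],"pos",s["eef_pos"].round(4),"rpy",np.degrees(s["ee_rot"]).round(1),"F",s["force"].round(1),"w",round(s["width"],4))
    print("dp tool mm",(R0.inv().apply(d)*1000).round(1),"rot",rv.round(1))
E
python3 - <<'E'
from h import *
from station import arm
S=dict(np.load("pics/scene0.npz"));T=dict(np.load("pics/top0.npz"))
print(ray(T,np.array([[223,437],[212,510],])*.64,.217))
print(ray(T,np.array([[228,388],[286,394],[280,446]])*.64,.012))
goal(arm,[.422,.111,.33],-165)
E
```

```text
[[0.24913457 0.37256156 0.217     ]
 [0.12287715 0.39295167 0.217     ]]
[[0.31647792 0.42474287 0.012     ]
 [0.29997973 0.30091854 0.012     ]
 [0.19064312 0.31538718 0.012     ]]
t 0.1 pos [0.2532 0.6252 0.2257] rpy [-89.9   0.  157.9] F [-0.3  0.3 -0.5] w 0.0879
dp tool mm [-349.5 -103.6  413.4] rot [-0.1 52.9 -0. ]
```

Emit:
move_arm([
  {"dp": [0,-25,0],"rotation": [0,7.1,0]},
  {"dp": [0,-25,0],"rotation": [0,7.1,0]},
  {"dp": [0,-25,0],"rotation": [0,7.1,0]},
  {"dp": [0,-25,0],"rotation": [0,7.1,0]},
  {"dp": [0,0,0],"rotation": [0,7.1,0]},
], jaw=0)

```text
t: 0.52
eef_pos: [0.2528, 0.6232, 0.3243]
ee_rot: [-1.562, 0.009, 2.13]
force: [-0.6, 0.5, 1.2]
width: 0.0875
```

Emit:
move_arm([
  {"dp": [0,0,0],"rotation": [0,7.1,0]},
  {"dp": [0,0,0],"rotation": [0,7.1,0]},
  {"dp": [0,0,0],"rotation": [0,3.2,0]},
  {"dp": [0,0,0],"rotation": [0,0,0]},
])

```text
t: 0.85
eef_pos: [0.2526, 0.6234, 0.3253]
ee_rot: [-1.565, 0.01, 1.813]
force: [-0.4, -0.2, 1.0]
width: 0.0877
```

```bash
python3 -c "
from h import *
from station import arm
goal(arm,[.422,.111,.33],-165)"
```

```text
t 0.85 pos [0.2526 0.6234 0.3253] rpy [-89.7   0.6 103.9] F [-0.4 -0.2  1. ] w 0.0877
dp tool mm [-5.381e+02  4.000e-01 -4.130e+01] rot [-0.3 -1.1 -0.6]
```

Emit:
move_arm([
  {"dp": [-35,0,-2.7],"rotation": [0,0,0]},
  {"dp": [-35,0,-2.7],"rotation": [0,0,0]},
  {"dp": [-35,0,-2.7],"rotation": [0,0,0]},
  {"dp": [-35,0,-2.7],"rotation": [0,0,0]},
  {"dp": [-35,0,-2.7],"rotation": [0,0,0]},
])

```text
t: 1.27
eef_pos: [0.3072, 0.4555, 0.3202]
ee_rot: [-1.56, 0.018, 1.831]
force: [0.7, 0.1, -0.8]
width: 0.0873
```

Emit:
move_arm([
  {"dp": [-35,0,-2.7],"rotation": [0,0,0]},
  {"dp": [-35,0,-2.7],"rotation": [0,0,0]},
  {"dp": [-35,0,-2.7],"rotation": [0,0,0]},
  {"dp": [-35,0,-2.7],"rotation": [0,0,0]},
  {"dp": [-35,0,-2.7],"rotation": [0,0,0]},
])

```text
t: 1.68
eef_pos: [0.3665, 0.2808, 0.3219]
ee_rot: [-1.558, 0.019, 1.846]
force: [0.6, 0.7, 0.2]
width: 0.0877
```

Emit:
move_arm([
  {"dp": [-35,0,-2.7],"rotation": [0,0,0]},
  {"dp": [-35,0,-2.7],"rotation": [0,0,0]},
  {"dp": [-30,0,-2.7],"rotation": [0,0,0]},
  {"dp": [0,0,0],"rotation": [0,0,0]},
])

```text
t: 2.02
eef_pos: [0.4021, 0.177, 0.3241]
ee_rot: [-1.558, 0.019, 1.855]
force: [0.3, -0.6, -1.3]
width: 0.0877
```

```bash
python3 -c "
from h import *
from station import arm
goal(arm,[.422,.111,.25],-165)"
```

```text
t 2.0167 pos [0.4021 0.177  0.3241] rpy [-89.3   1.1 106.3] F [ 0.3 -0.6 -1.3] w 0.0877
dp tool mm [-67.5  75.4  -1.6] rot [-0.7  1.3 -1.1]
```

Emit:
move_arm([
  {"dp": [-34,20,-1],"rotation": [-0.7,1.3,-1.1]},
  {"dp": [-33,20,0],"rotation": [0,0,0]},
  {"dp": [0,20,0],"rotation": [0,0,0]},
  {"dp": [0,10,0],"rotation": [0,0,0]},
  {"dp": [0,0,0],"rotation": [0,0,0]},
])

```text
t: 2.43
eef_pos: [0.4214, 0.1092, 0.2532]
ee_rot: [-1.574, -0.003, 1.841]
force: [0.0, 0.1, 0.9]
width: 0.0876
```

```bash
python3 -c "
from h import *
from station import arm
goal(arm,[.422,.111,.13],-165)
for n in('scene','top'):
    f=arm.grab_frame(n);np.savez(f'pics/{n}1.npz',**f)
    if n=='top': crop(f,190,160,290,240,'pics/g1.png')
    else: crop(f,220,130,350,250,'pics/g2.png')
p=arm.get_state()['eef_pos'];print(p)
"
```

```text
t 2.4333 pos [0.4214 0.1092 0.2532] rpy [-90.2  -0.2 105.5] F [0.  0.1 0.9] w 0.0876
dp tool mm [  1.3 123.2  -0.7] rot [0.2 0.5 0.2]
[0.42223303 0.11018936 0.25508391]
```

View pics/g1.png

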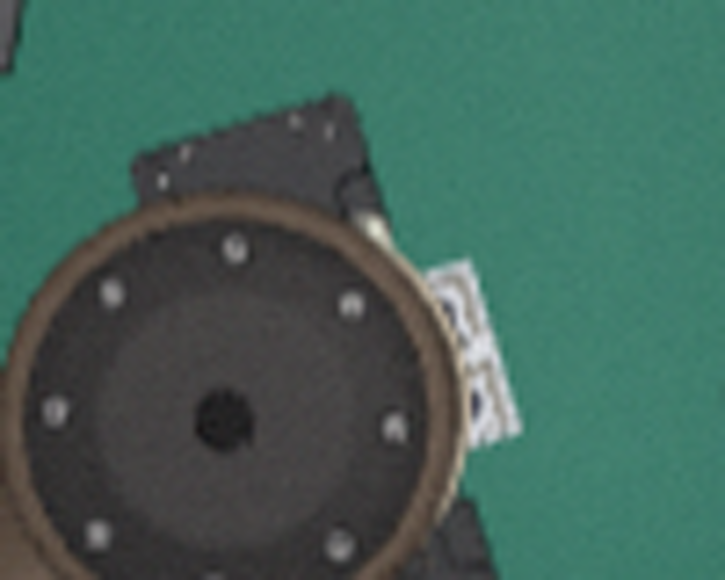

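View pics/g2.png

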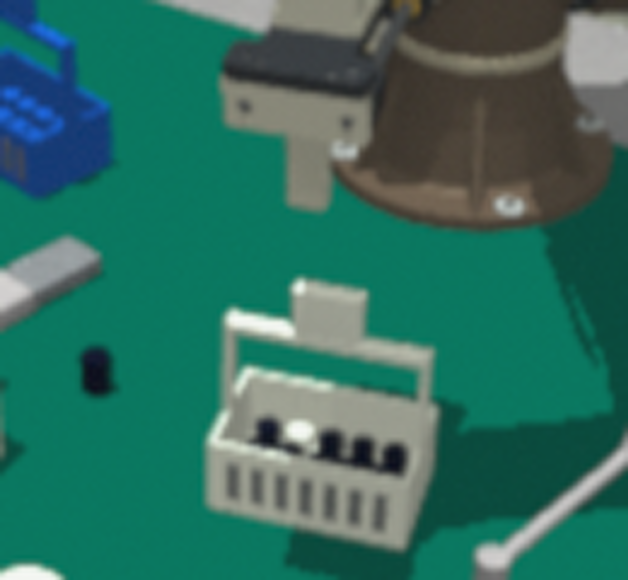

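```bash
python3 -c "
from h import *
S=dict(np.load('pics/scene1.npz'))
e=np.array([np.cos(.262),np.sin(.262),0]);p=np.array([.4222,.1102,.2551])
for k in (.044,.055,.065): print(k,proj(S,p+k*e))
W=cloud(S)
print(W[160:173:3,279:289:3].round(4))
"
```

```text
0.044 [[283.69587893 170.36481924]]
0.055 [[282.5866233  172.48110999]]
0.065 [[281.56374213 174.43261143]]
[[[ 0.0774 -0.1225  0.0049]
  [ 0.4808  0.1245  0.2975]
  [ 0.4794  0.1328  0.2997]
  [ 0.4672  0.135   0.2941]]

 [[ 0.0957 -0.1113  0.0044]
  [ 0.4788  0.1237  0.2869]
  [ 0.4758  0.1311  0.2879]
  [ 0.468   0.1359  0.2854]]

 [[ 0.1121 -0.1014  0.0026]
  [ 0.4762  0.1225  0.2756]
  [ 0.478   0.1327  0.2802]
  [ 0.4661  0.1352  0.2747]]

 [[ 0.1295 -0.0907  0.002 ]
  [ 0.4774  0.1234  0.2671]
  [ 0.4736  0.1306  0.2676]
  [ 0.4642  0.1345  0.2639]]

 [[ 0.1469 -0.0801  0.0016]
  [ 0.4758  0.1228  0.2563]
  [ 0.4726  0.1303  0.2573]
  [ 0.127  -0.0521  0.0007]]]
```

Emit:
move_arm([
  {"dp": [-2,30,-1],"rotation": [0.2,0.5,0.2]},
  {"dp": [0,30,0],"rotation": [0,0,0]},
  {"dp": [0,30,0],"rotation": [0,0,0]},
  {"dp": [0,25,0],"rotation": [0,0,0]},
  {"dp": [0,5,0],"rotation": [0,0,0]},
])

```text
t: 2.95
eef_pos: [0.43, 0.1149, 0.1393]
ee_rot: [-1.589, -0.004, 1.842]
force: [-0.2, -0.7, -0.4]
width: 0.0873
```

```bash
python3 -c "
from h import *
from station import arm
goal(arm,[.4238,.1085,.1305],-165)
"
```

```text
t 2.95 pos [0.43   0.1149 0.1393] rpy [-91.   -0.2 105.5] F [-0.2 -0.7 -0.4] w 0.0873
dp tool mm [-4.5  8.7  7.9] rot [1.  0.5 0.2]
```

Emit:
move_arm([
  {"dp": [-4.5,7,8],"rotation": [1,0.5,0.2]},
  {"dp": [0,0,0],"rotation": [0,0,0]},
])

```text
t: 3.12
eef_pos: [0.4235, 0.1091, 0.1325]
ee_rot: [-1.569, 0.001, 1.836]
force: [-0.9, 0.1, 0.1]
width: 0.0875
```

```bash
python3 -c "
from h import *
from station import arm
goal(arm,[.4238,.1085,.1305],-165)
"
```

```text
t 3.1167 pos [0.4235 0.1091 0.1325] rpy [-89.9   0.  105.2] F [-0.9  0.1  0.1] w 0.0875
dp tool mm [-0.7  2.  -0.2] rot [-0.1  0.2 -0. ]
```

Emit:
move_arm([
  {"dp": [0,1.5,0],"rotation": [0,0,0]},
  {"dp": [0,0,0],"rotation": [0,0,0]},
  {"dp": [0,0,0],"rotation": [0,0,0]},
  {"dp": [0,0,0],"rotation": [0,0,0]},
  {"dp": [0,0,0],"rotation": [0,0,0]},
], jaw=255, squeeze=35)

```text
t: 3.53
eef_pos: [0.4267, 0.1116, 0.1363]
ee_rot: [-1.577, -0.002, 1.838]
force: [-0.2, -0.4, 0.0]
width: 0.0596
```

Emit:
move_arm([
  {"dp": [0,0,0],"rotation": [0,0,0]},
  {"dp": [0,0,0],"rotation": [0,0,0]},
  {"dp": [0,0,0],"rotation": [0,0,0]},
  {"dp": [0,0,0],"rotation": [0,0,0]},
])

```text
t: 3.87
eef_pos: [0.4272, 0.1119, 0.1376]
ee_rot: [-1.579, -0.003, 1.838]
force: [-0.1, 0.2, 0.9]
width: 0.0332
```

Emit:
move_arm([
  {"dp": [-2,7,3.5],"rotation": [0.4,0,0.2]},
  {"dp": [0,0.5,0],"rotation": [0,0,0]},
  {"dp": [0,0.5,0],"rotation": [0,0,0]},
])

```text
t: 4.12
eef_pos: [0.4242, 0.1087, 0.1288]
ee_rot: [-1.572, 0.001, 1.838]
force: [0.7, 0.1, 0.9]
width: 0.0136
```

Emit:
move_arm([
  {"dp": [0,0,0],"rotation": [0,0,0]},
  {"dp": [0,0,0],"rotation": [0,0,0]},
  {"dp": [0,0,0],"rotation": [0,0,0]},
])

```text
t: 4.37
eef_pos: [0.4241, 0.1087, 0.1285]
ee_rot: [-1.571, 0.002, 1.838]
force: [0.1, 0.1, 1.3]
width: 0.0117
```

Emit:
move_arm([
  {"dp": [0,-15,0],"rotation": [0,0,0]},
  {"dp": [0,-30,0],"rotation": [0,0,0]},
  {"dp": [0,-30,0],"rotation": [0,0,0]},
  {"dp": [0,-30,0],"rotation": [0,0,0]},
  {"dp": [0,-20,0],"rotation": [0,0,0]},
])

```text
t: 4.78
eef_pos: [0.4196, 0.1061, 0.2517]
ee_rot: [-1.556, 0.006, 1.836]
force: [1.0, -0.1, -2.4]
width: 0.0119
```

```bash
python3 -c "
from h import *
from station import arm
goal(arm,[.4545,.3547,.2605],-191)
"
```

```text
t 4.7833 pos [0.4196 0.1061 0.2517] rpy [-89.1   0.3 105.2] F [ 1.  -0.1 -2.4] w 0.0119
dp tool mm [230.7 -11.7 -98.7] rot [-0.8 26.2 -0.5]
```

Emit:
move_arm([
  {"dp": [0,-3,0],"rotation": [-0.4,5.3,-0.2]},
  {"dp": [0,-3,0],"rotation": [0,5.3,0]},
  {"dp": [0,-3,0],"rotation": [0,5.3,0]},
  {"dp": [0,0,0],"rotation": [0,5.3,0]},
  {"dp": [0,0,0],"rotation": [0,5.3,0]},
])

```text
t: 5.2
eef_pos: [0.4206, 0.1071, 0.2662]
ee_rot: [-1.57, -0.001, 1.357]
force: [0.2, -0.2, -2.4]
width: 0.0119
```

```bash
python3 -c "
from h import *
from station import arm
goal(arm,[.4545,.3547,.2605],-191)
"
```

```text
t 5.2 pos [0.4206 0.1071 0.2662] rpy [-89.9  -0.   77.7] F [ 0.2 -0.2 -2.4] w 0.0119
dp tool mm [249.2   5.9  19.5] rot [-0.1 -1.3  0. ]
```

Emit:
move_arm([
  {"dp": [20,1,2],"rotation": [0,-1,0]},
  {"dp": [25,1,2],"rotation": [0,0,0]},
  {"dp": [25,1,2],"rotation": [0,0,0]},
  {"dp": [25,1,2],"rotation": [0,0,0]},
  {"dp": [25,1,2],"rotation": [0,0,0]},
])

```text
t: 5.62
eef_pos: [0.4334, 0.2262, 0.2606]
ee_rot: [-1.568, -0.001, 1.362]
force: [-0.2, 0.4, -1.4]
width: 0.0119
```

Emit:
move_arm([
  {"dp": [25,0,2],"rotation": [0,0,0]},
  {"dp": [25,0,2],"rotation": [0,0,0]},
  {"dp": [25,0,2],"rotation": [0,0,0]},
  {"dp": [15,0,2],"rotation": [0,0,0]},
  {"dp": [0,0,0],"rotation": [0,0,0]},
])

```text
t: 6.03
eef_pos: [0.443, 0.3232, 0.2571]
ee_rot: [-1.564, 0.003, 1.363]
force: [-0.0, 0.0, -3.2]
width: 0.0116
```

```bash
python3 -c "
from h import *
from station import arm
goal(arm,[.4545,.3547,.2605],-191)
"
```

```text
t 6.0333 pos [0.443  0.3232 0.2571] rpy [-89.6   0.2  78.1] F [-0.   0.  -3.2] w 0.0116
dp tool mm [33.1 -3.6 -4.7] rot [-0.4 -0.9 -0.2]
```

Emit:
move_arm([
  {"dp": [18,-3,-2],"rotation": [-0.4,-0.9,-0.2]},
  {"dp": [15,-1,-2],"rotation": [0,0,0]},
  {"dp": [2,-1,-2],"rotation": [0,0,0]},
  {"dp": [0,0,0],"rotation": [0,0,0]},
])

```text
t: 6.37
eef_pos: [0.4547, 0.3559, 0.2599]
ee_rot: [-1.568, 0.004, 1.38]
force: [1.4, -0.1, -1.8]
width: 0.012
```

```bash
python3 -c "
from h import *
from station import arm
goal(arm,[.4545,.3547,.2605],-191)
f=arm.grab_frame('scene');np.savez('pics/scene2.npz',**f)
crop(f,230,80,440,260,'pics/i1.png')
f=arm.grab_frame('top');np.savez('pics/top2.npz',**f)
crop(f,90,100,260,230,'pics/i2.png')
"
```

```text
t 6.3667 pos [0.4547 0.3559 0.2599] rpy [-89.9   0.3  79.1] F [ 1.4 -0.1 -1.8] w 0.012
dp tool mm [-1.2 -0.6 -0. ] rot [-0.1  0.1 -0.3]
```

View pics/i1.png

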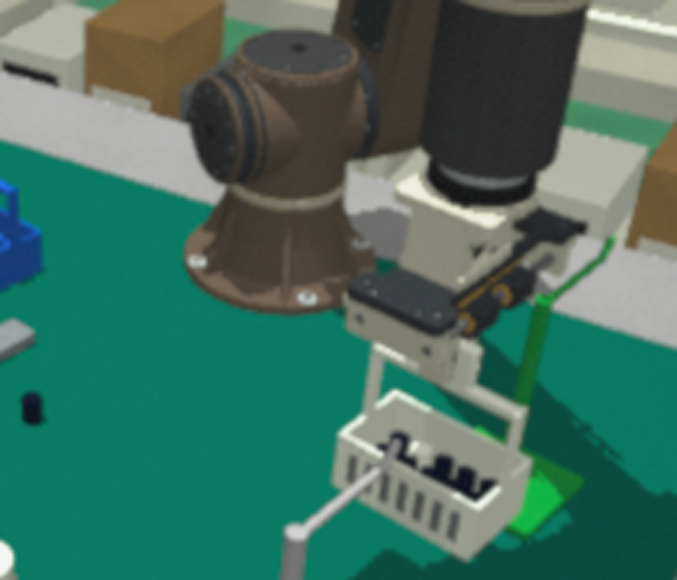

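View pics/i2.png

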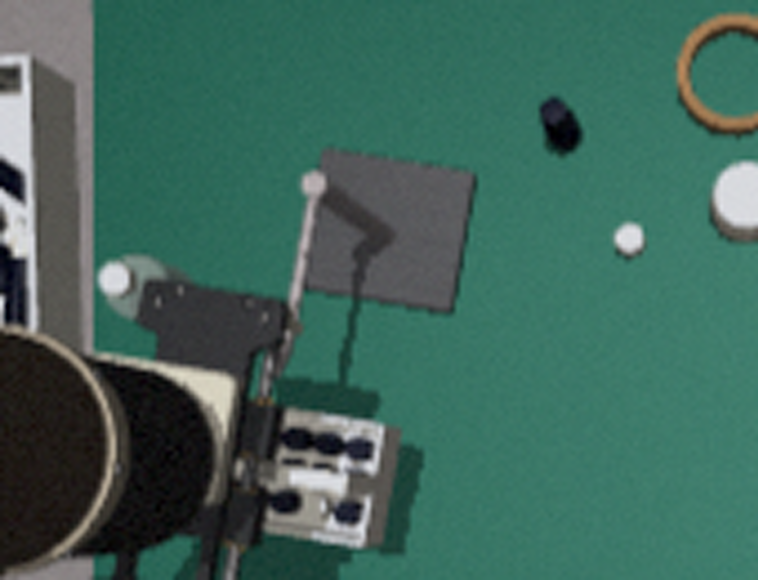

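Emit:
move_arm([
  {"dp": [-1,-1,-15],"rotation": [0,0,0]},
  {"dp": [0,0,-25],"rotation": [0,0,0]},
  {"dp": [0,0,-25],"rotation": [0,0,0]},
  {"dp": [0,0,-20],"rotation": [0,0,0]},
])

```text
t: 6.8
eef_pos: [0.5358, 0.3348, 0.2624]
ee_rot: [-1.567, 0.003, 1.382]
force: [-0.3, 1.2, -1.1]
width: 0.0119
```

```bash
python3 -c "
from h import *
from station import arm
goal(arm,[.572,.3315,.2605],-191)
"
```

```text
t 6.8 pos [0.5358 0.3348 0.2624] rpy [-89.8   0.2  79.2] F [-0.3  1.2 -1.1] w 0.0119
dp tool mm [  3.5   1.7 -36.2] rot [-0.2  0.2 -0.2]
```

Emit:
move_arm([
  {"dp": [2,1,-20],"rotation": [0,0,0]},
  {"dp": [1.5,1,-14],"rotation": [0,0,0]},
  {"dp": [0,0,-2],"rotation": [0,0,0]},
])

```text
t: 7.05
eef_pos: [0.5752, 0.3269, 0.2602]
ee_rot: [-1.567, 0.003, 1.379]
force: [-0.6, 1.0, -1.8]
width: 0.0116
```

```bash
python3 -c "
from h import *
from station import arm
f=arm.grab_frame('scene');np.savez('pics/scene3.npz',**f)
crop(f,230,120,440,300,'pics/j1.png')
goal(arm,[.572,.3315,.2255],-191)
"
```

```text
t 7.1 pos [0.5747 0.3268 0.2602] rpy [-89.8   0.2  79. ] F [ 0.3 -0.7 -1.3] w 0.0117
dp tool mm [ 4.2 34.7  3.4] rot [-0.2 -0.  -0.2]
```

View pics/j1.png

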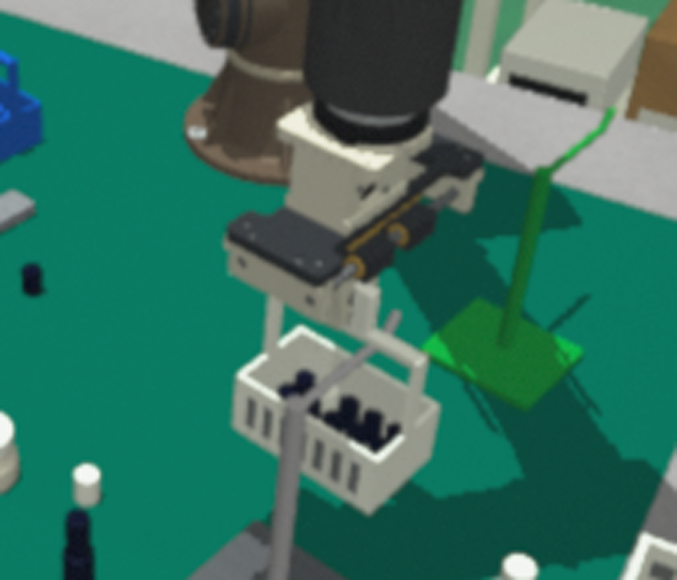

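Emit:
move_arm([
  {"dp": [4,8,3],"rotation": [0,0,0]},
  {"dp": [0,10,0],"rotation": [0,0,0]},
  {"dp": [0,8,0],"rotation": [0,0,0]},
  {"dp": [0,3,0],"rotation": [0,0,0]},
])

```text
t: 7.43
eef_pos: [0.5698, 0.3305, 0.2297]
ee_rot: [-1.566, 0.002, 1.377]
force: [0.2, 0.2, -1.7]
width: 0.0118
```

```bash
python3 -c "
from h import *
from station import arm
goal(arm,[.572,.3315,.2255],-191)
"
```

```text
t 7.4333 pos [0.5698 0.3305 0.2297] rpy [-89.8   0.1  78.9] F [ 0.2  0.2 -1.7] w 0.0118
dp tool mm [ 1.4  4.2 -2. ] rot [-0.2 -0.1 -0.1]
```

Emit:
move_arm([
  {"dp": [1,2,-2],"rotation": [0,0,0]},
  {"dp": [0,1.5,0],"rotation": [0,0,0]},
])

```text
t: 7.6
eef_pos: [0.571, 0.3311, 0.2258]
ee_rot: [-1.567, 0.003, 1.379]
force: [-0.4, -1.8, 9.7]
width: 0.0119
```

Emit:
move_arm([
  {"dp": [0,1,0],"rotation": [0,0,0]},
  {"dp": [0,1,0],"rotation": [0,0,0]},
])

```text
t: 7.77
eef_pos: [0.571, 0.3312, 0.2259]
ee_rot: [-1.569, 0.003, 1.381]
force: [-2.6, -1.8, 3.0]
width: 0.012
```

Emit:
move_arm([
  {"dp": [0,0,0],"rotation": [0,0,0]},
  {"dp": [0,0,0],"rotation": [0,0,0]},
  {"dp": [0,0,0],"rotation": [0,0,0]},
  {"dp": [0,0,0],"rotation": [0,0,0]},
], jaw=160)

```text
t: 8.1
eef_pos: [0.5714, 0.3323, 0.2272]
ee_rot: [-1.571, 0.0, 1.382]
force: [-0.4, -0.1, -1.4]
width: 0.0305
```

```bash
python3 -c "
from h import *
from station import arm
f=arm.grab_frame('scene');np.savez('pics/scene4.npz',**f)
crop(f,230,120,440,300,'pics/k1.png')
goal(arm,[.572,.3315,.2255],-191)
"
```

```text
t 8.15 pos [0.5714 0.3322 0.2272] rpy [-90.    0.   79.2] F [ 0.8 -0.3  0.3] w 0.0319
dp tool mm [-0.6  1.7 -0.7] rot [ 0.   0.2 -0. ]
```

View pics/k1.png

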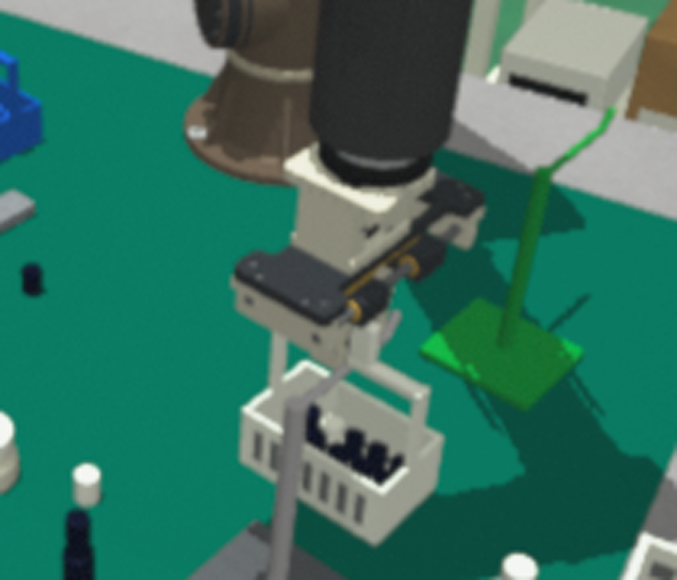

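Basket hangs on the prong at about the handle's middle. Now straight up (the arm drifts slightly each row, so I'll keep it vertical).

Emit:
move_arm([
  {"dp": [0,-10,0],"rotation": [0,0,0]},
  {"dp": [0,-15,0],"rotation": [0,0,0]},
  {"dp": [0,-25,0],"rotation": [0,0,0]},
  {"dp": [0,-30,0],"rotation": [0,0,0]},
  {"dp": [0,-30,0],"rotation": [0,0,0]},
])

```text
t: 8.57
eef_pos: [0.569, 0.3306, 0.3349]
ee_rot: [-1.562, 0.011, 1.381]
force: [0.5, 1.5, 0.1]
width: 0.0325
```

```bash
python3 -c "
from h import *
from station import arm
f=arm.grab_frame('scene');np.savez('pics/scene5.npz',**f)
crop(f,230,120,440,300,'pics/l1.png')
goal(arm,[.457,-.209,.30],-183)
"
```

```text
t 8.6167 pos [0.5712 0.3312 0.3426] rpy [-89.9   0.3  79.2] F [ 2.2 -0.1  7.9] w 0.0325
dp tool mm [-551.8   45.4   10.5] rot [-0.1 -7.8 -0.3]
```

View pics/l1.png

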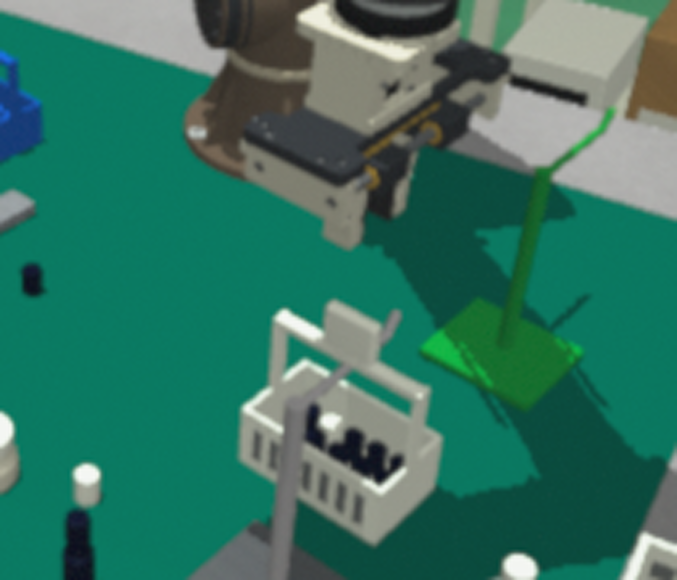

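Emit:
move_arm([
  {"dp": [-30,0,0],"rotation": [0,-2.6,0]},
  {"dp": [-38,0,0],"rotation": [0,-2.6,0]},
  {"dp": [-38,0,0],"rotation": [0,-2.6,0]},
  {"dp": [-38,0,2],"rotation": [0,0,0]},
  {"dp": [-38,0,2],"rotation": [0,0,0]},
], jaw=174)

```text
t: 9.03
eef_pos: [0.5502, 0.1523, 0.3482]
ee_rot: [-1.576, -0.001, 1.533]
force: [1.3, -1.0, 0.1]
width: 0.0278
```

Emit:
move_arm([
  {"dp": [-38,0,4],"rotation": [0,0,0]},
  {"dp": [-38,0,4],"rotation": [0,0,0]},
  {"dp": [-38,0,4],"rotation": [0,0,0]},
  {"dp": [-38,0,4],"rotation": [0,0,0]},
  {"dp": [-38,0,4],"rotation": [0,0,0]},
])

```text
t: 9.45
eef_pos: [0.5206, -0.0455, 0.3524]
ee_rot: [-1.582, -0.002, 1.535]
force: [1.7, -0.9, -0.1]
width: 0.0279
```

```bash
python3 -c "
from h import *
from station import arm
goal(arm,[.457,-.209,.26],-183)
"
```

```text
t 9.45 pos [ 0.5206 -0.0455  0.3524] rpy [-90.7  -0.1  88. ] F [ 1.7 -0.9 -0.1] w 0.0279
dp tool mm [-165.9   91.4   58.8] rot [0.7 1.  0.1]
```

Emit:
move_arm([
  {"dp": [-37,10,14],"rotation": [0.7,1,0]},
  {"dp": [-37,10,14],"rotation": [0,0,0]},
  {"dp": [-37,10,14],"rotation": [0,0,0]},
  {"dp": [-37,15,14],"rotation": [0,0,0]},
  {"dp": [-10,15,3],"rotation": [0,0,0]},
])

```text
t: 9.87
eef_pos: [0.4529, -0.2077, 0.2986]
ee_rot: [-1.582, -0.001, 1.515]
force: [0.2, 1.0, -0.4]
width: 0.0279
```

```bash
python3 -c "
from h import *
from station import arm
goal(arm,[.457,-.209,.2],-183)
"
```

```text
t 9.8667 pos [ 0.4529 -0.2077  0.2986] rpy [-90.7  -0.1  86.8] F [ 0.2  1.  -0.4] w 0.0279
dp tool mm [-1.2 98.6 -3. ] rot [ 0.7 -0.2  0.1]
```

Emit:
move_arm([
  {"dp": [0,30,-3],"rotation": [0.7,-0.2,0]},
  {"dp": [0,30,0],"rotation": [0.3,0,0]},
  {"dp": [0,30,0],"rotation": [0,0,0]},
  {"dp": [0,8,0],"rotation": [0,0,0]},
])

```text
t: 10.2
eef_pos: [0.4548, -0.2131, 0.2008]
ee_rot: [-1.572, -0.0, 1.511]
force: [-0.7, -0.1, -1.2]
width: 0.0278
```

```bash
python3 -c "
from h import *
from station import arm
f=arm.grab_frame('scene');np.savez('pics/scene6.npz',**f)
crop(f,100,80,270,220,'pics/n1.png')
goal(arm,[.457,-.209,.150],-183)
s=arm.get_state();R=Ro.from_euler('xyz',s['ee_rot']);p=s['eef_pos']
for k in(-.014,.014): print(k,proj(f,p+R.apply([0,0,k])))
print('bar',proj(f,[[.457,-.209,.116],[.460,-.149,.116],[.454,-.269,.116]]))
"
```

```text
t 10.25 pos [ 0.4551 -0.2132  0.2013] rpy [-90.1  -0.   86.6] F [-1.8  0.2 -0.9] w 0.0277
dp tool mm [ 4.3 51.4 -1.6] rot [ 0.1 -0.4  0. ]
-0.014 [[190.94978423 153.37322695]]
0.014 [[197.14272006 149.75797941]]
bar [[197.1620152  174.6117159 ]
 [210.86398421 180.71916697]
 [184.02165754 168.75459483]]
```

View pics/n1.png

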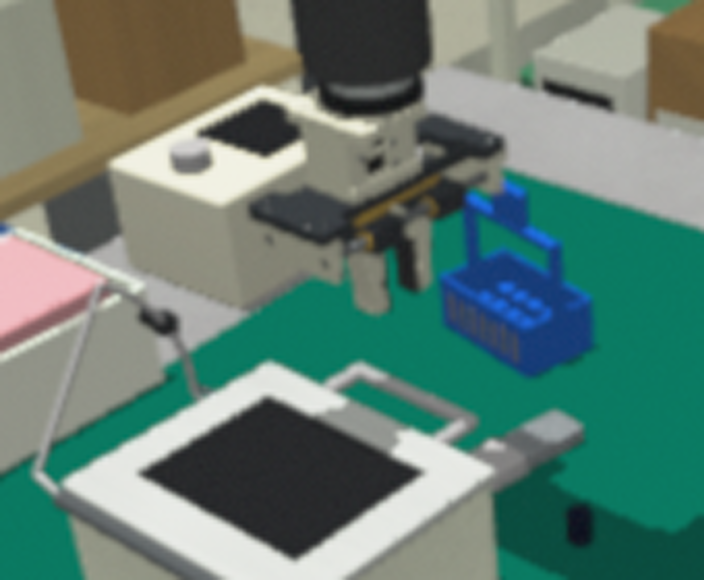

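```bash
python3 -c "
from h import *
T=dict(np.load('pics/top0.npz'));S=dict(np.load('pics/scene0.npz'))
g=T['pixels'].astype(int).max(2)
for c in(328,336,350): print(c,g[192:206,c], T['pixels'][192:206,c,0])
f=S['pixels']
for c in(190,197,204): print(c,f[160:186,c,0])
"
```

```text
328 [ 85 110 108 107 105 106 126 153 139  94  59  60  72  88] [ 36  51  51  52  50  79 126 153 139  91  46  54  72  88]
336 [ 80  96  97  97 110 102 116 163 157 115  81  59  52  87] [ 60  61  51  42  53  57 112 163 157 107  42  24  16  40]
350 [ 53  86 110 107 108 111 116 149 154 134 109 108 106 108] [ 21  37  53  51  50  51 100 149 154 134  92  51  49  49]
190 [ 10  10  10  10  10  10  10  10  66 150 183 165 122  65  10  10  10  10
  70 172 218 224 224 223 224 225]
197 [ 10  10  10  10  10  10  10  10  10  10  10  62 148 185 174 130  73  14
  10  10  10  41 130 200 222 224]
204 [ 10  10  10  10  10  10  10  10  10  10  10  10  10  10  53 146 188 182
 144  92  35  10  10  10  70 150]
```

Emit:
move_arm([
  {"dp": [4,25,-1],"rotation": [0,-0.4,0]},
  {"dp": [0,25,0],"rotation": [0,0,0]},
  {"dp": [0,13,0],"rotation": [0,0,0]},
])

```text
t: 10.5
eef_pos: [0.4619, -0.2104, 0.1443]
ee_rot: [-1.583, 0.003, 1.521]
force: [-0.0, 0.5, -0.0]
width: 0.0279
```

```bash
python3 -c "
from h import *
from station import arm
f=arm.grab_frame('scene');np.savez('pics/scene7.npz',**f)
crop(f,160,110,250,190,'pics/o1.png')
goal(arm,[.457,-.209,.097],-183)
"
```

```text
t 10.55 pos [ 0.461  -0.2102  0.1427] rpy [-90.6   0.1  87.1] F [-0.6  1.2 -1.1] w 0.0276
dp tool mm [ 1.1 45.7  4.5] rot [ 0.6  0.1 -0.1]
```

View pics/o1.png

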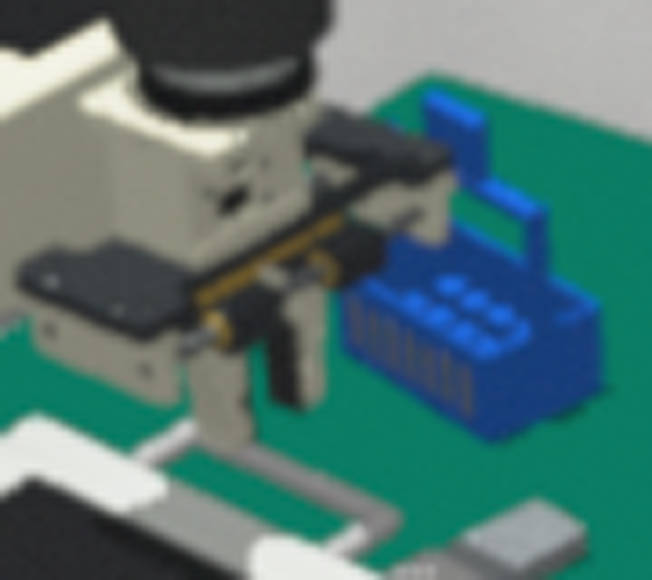

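Emit:
move_arm([
  {"dp": [1,5,4],"rotation": [0.6,0,0]},
  {"dp": [0,5,0],"rotation": [0,0,0]},
])

```text
t: 10.72
eef_pos: [0.459, -0.2091, 0.1355]
ee_rot: [-1.573, 0.004, 1.522]
force: [0.7, -0.4, 0.7]
width: 0.0281
```

```bash
python3 -c "
from h import *
from station import arm
goal(arm,[.4575,-.209,.097],-183)
"
```

```text
t 10.7167 pos [ 0.459  -0.2091  0.1355] rpy [-90.1   0.2  87.2] F [ 0.7 -0.4  0.7] w 0.0281
dp tool mm [ 0.1 38.5  1.6] rot [ 0.1  0.2 -0.2]
```

Emit:
move_arm([
  {"dp": [0,8,1.5],"rotation": [0.2,0,-0.2]},
  {"dp": [0,9,0.5],"rotation": [0.1,0,0]},
])

```text
t: 10.88
eef_pos: [0.4596, -0.2091, 0.121]
ee_rot: [-1.573, 0.001, 1.524]
force: [-0.2, -0.3, 0.4]
width: 0.0275
```

Emit:
move_arm([
  {"dp": [0,9,0.5],"rotation": [0.1,0,0]},
  {"dp": [0,9,0.5],"rotation": [0.1,0,0]},
])

```text
t: 11.05
eef_pos: [0.4597, -0.2092, 0.1028]
ee_rot: [-1.572, 0.001, 1.524]
force: [0.4, -0.5, 0.0]
width: 0.0282
```

```bash
python3 -c "
from h import *
from station import arm
goal(arm,[.4575,-.209,.097],-183)
f=arm.grab_frame('scene');np.savez('pics/scene8.npz',**f)
crop(f,160,120,250,200,'pics/p1.png')
"
```

```text
t 11.05 pos [ 0.4597 -0.2092  0.1028] rpy [-90.1   0.   87.3] F [ 0.4 -0.5  0. ] w 0.0282
dp tool mm [0.1 5.8 2.2] rot [ 0.1  0.3 -0. ]
```

View pics/p1.png

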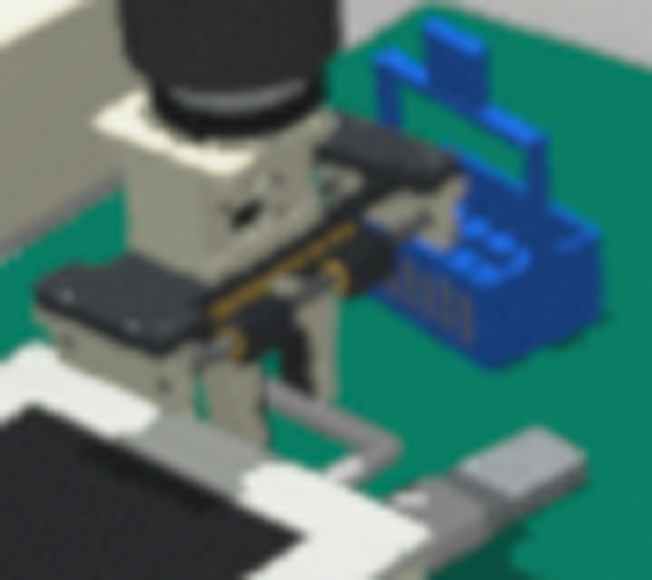

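Emit:
move_arm([
  {"dp": [0,6.5,2],"rotation": [0.1,0,0]},
  {"dp": [0,1,0],"rotation": [0,0,0]},
  {"dp": [0,0.5,0.3],"rotation": [0,0,0]},
  {"dp": [0,0.5,0],"rotation": [0,0,0]},
], jaw=255, squeeze=45)

```text
t: 11.43
eef_pos: [0.4559, -0.209, 0.0906]
ee_rot: [-1.566, 0.0, 1.523]
force: [0.2, 1.6, 3.8]
width: 0.0103
```

Emit:
move_arm([
  {"dp": [0,0,0],"rotation": [0,0,0]},
  {"dp": [0,0,0],"rotation": [0,0,0]},
])

```text
t: 11.6
eef_pos: [0.4559, -0.2089, 0.091]
ee_rot: [-1.566, 0.0, 1.523]
force: [0.3, -0.9, -0.5]
width: 0.0106
```

```bash
python3 -c "
from h import *
from station import arm
goal(arm,[.4575,-.209,.097],-183)
f=arm.grab_frame('top');np.savez('pics/top8.npz',**f)
crop(f,290,100,420,200,'pics/q1.png')
"
```

```text
t 11.6 pos [ 0.4559 -0.2089  0.091 ] rpy [-89.7   0.   87.3] F [ 0.3 -0.9 -0.5] w 0.0106
dp tool mm [ 0.  -6.  -1.6] rot [-0.3  0.3 -0. ]
```

View pics/q1.png

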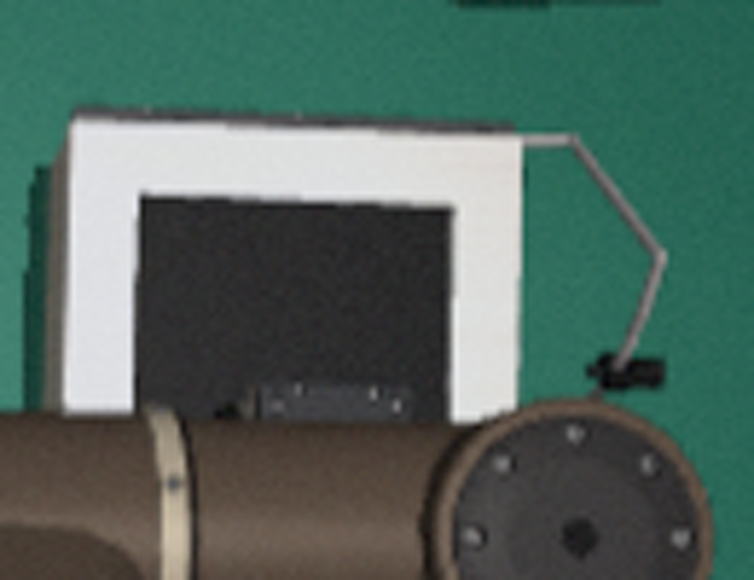

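Emit:
move_arm([
  {"dp": [0,-5,0.2],"rotation": [0.6,0,0]},
  {"dp": [0,-7,0.2],"rotation": [0.8,0,0]},
])

```text
t: 11.82
eef_pos: [0.4555, -0.2089, 0.1026]
ee_rot: [-1.541, 0.0, 1.523]
force: [4.1, -1.3, -6.1]
width: 0.0106
```

Emit:
move_arm([
  {"dp": [0,-7,0.2],"rotation": [0.8,0,0]},
  {"dp": [0,-7,0],"rotation": [0.8,0,0]},
])

```text
t: 11.98
eef_pos: [0.4558, -0.2089, 0.1171]
ee_rot: [-1.511, 0.0, 1.522]
force: [4.6, -2.2, -7.1]
width: 0.0105
```

```bash
cat >> h.py <<'E'
TH=np.radians(-3.0);EX=np.array([np.cos(TH),np.sin(TH),0]);H0=np.array([.7012,-.2218,.116])
def lid(arm,goal_th=None,phi=None,off=.025):
    s=arm.get_state();R=Ro.from_euler("xyz",s["ee_rot"]);B=s["eef_pos"]-off*R.apply([0,1,0]);d=B-H0
    a,z=-(d@EX),d[2];th=np.arctan2(z,a);y=R.apply([0,1,0]);cphi=np.arctan2(-(y@EX),-y[2])
    print("t",round(s["t"],2),"th %.3f r %.4f tilt %.1f"%(th,np.hypot(a,z),np.degrees(cphi)),"F",s["force"].round(1),"w",round(s["width"],4),"pos",s["eef_pos"].round(4))
    if goal_th is not None:
        phi=goal_th/2 if phi is None else phi
        Bg=H0-.245*np.cos(goal_th)*EX+np.array([0,0,.245*np.sin(goal_th)])
        yg=np.array([0,0,-1])*np.cos(phi)-EX*np.sin(phi)
        print("dp tool",(R.inv().apply(Bg+off*yg-s["eef_pos"])*1000).round(1),"rotx",np.degrees(phi-cphi).round(1))
E
python3 -c "
from h import *
from station import arm
lid(arm,.25)
f=arm.grab_frame('scene');np.savez('pics/scene9.npz',**f)
crop(f,90,110,250,230,'pics/r1.png')
"
```

```text
t 11.98 th 0.106 r 0.2456 tilt 3.4 F [ 4.6 -2.2 -7.1] w 0.0105 pos [ 0.4558 -0.2089  0.1171]
dp tool [ -0.  -35.   -3.1] rotx 3.7
```

View pics/r1.png

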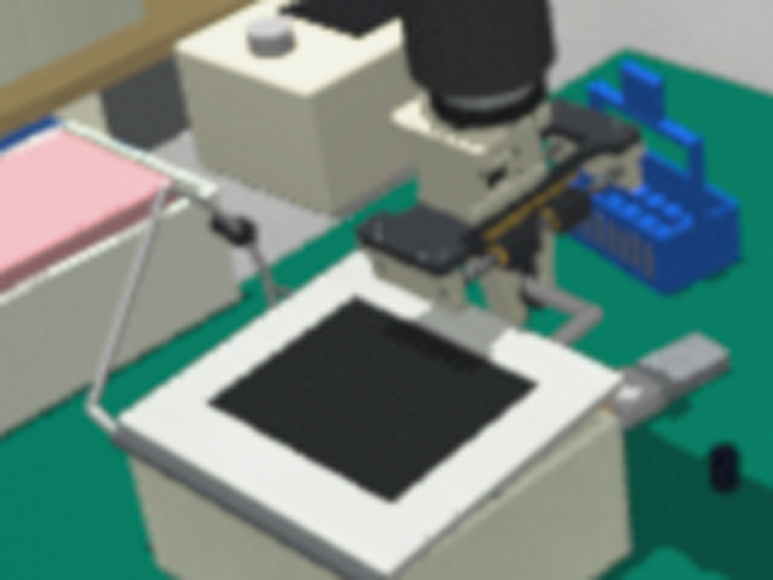

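Emit:
move_arm([
  {"dp": [0,-7.5,-0.5],"rotation": [0.8,0,0]},
  {"dp": [0,-7.5,-0.5],"rotation": [0.8,0,0]},
  {"dp": [0,-7.5,-0.7],"rotation": [0.8,0,0]},
  {"dp": [0,-7.5,-0.7],"rotation": [0.8,0,0]},
  {"dp": [0,-6,-0.7],"rotation": [0.8,0,0]},
])

```text
t: 12.45
eef_pos: [0.4599, -0.2093, 0.1516]
ee_rot: [-1.431, -0.001, 1.52]
force: [1.2, -1.7, -8.5]
width: 0.0104
```

```bash
python3 -c "
from h import *
from station import arm
lid(arm,.36)
"
```

```text
t 12.45 th 0.248 r 0.2456 tilt 8.0 F [ 1.2 -1.7 -8.5] w 0.0104 pos [ 0.4599 -0.2093  0.1516]
dp tool [  0.1 -26.9  -4.1] rotx 2.3
```

Emit:
move_arm([
  {"dp": [0,-7,-1],"rotation": [0.6,0,0]},
  {"dp": [0,-7,-1],"rotation": [0.6,0,0]},
  {"dp": [0,-7,-1],"rotation": [0.6,0,0]},
  {"dp": [0,-6,-1],"rotation": [0.5,0,0]},
])

```text
t: 12.78
eef_pos: [0.4657, -0.2096, 0.1749]
ee_rot: [-1.382, -0.002, 1.518]
force: [2.4, -3.8, -10.4]
width: 0.0105
```

```bash
python3 -c "
from h import *
from station import arm
lid(arm,.42)
for n in('scene','top'):
    f=arm.grab_frame(n);np.savez(f'pics/{n}10.npz',**f)
    if n=='scene': crop(f,110,120,200,190,'pics/s1.png')
    else: crop(f,360,140,420,190,'pics/s2.png')
"
```

```text
t 12.78 th 0.347 r 0.2457 tilt 10.8 F [  2.4  -3.8 -10.4] w 0.0105 pos [ 0.4657 -0.2096  0.1749]
dp tool [  0.2 -17.6  -3.6] rotx 1.2
```

View pics/s1.png

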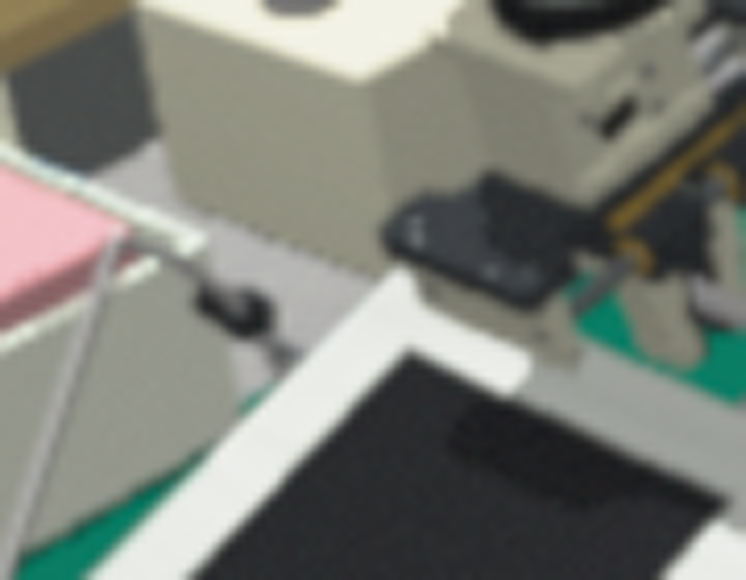

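View pics/s2.png

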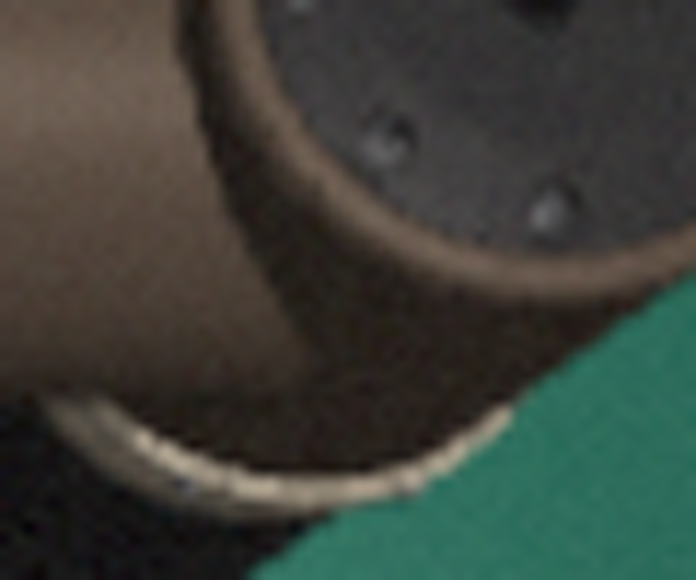

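```bash
cat >> h.py <<'E'
EY=np.array([-np.sin(TH),np.cos(TH),0])
def pt(th,yc,r=.15): return H0-r*np.cos(th)*EX+np.array([0,0,r*np.sin(th)])+yc*EY
E
python3 -c "
from h import *
S=dict(np.load('pics/scene10.npz'))
u0,v0,s=125,140,20
g=cv2.resize(S['pixels'][v0:v0+28,u0:u0+36,::-1],None,fx=s,fy=s,interpolation=cv2.INTER_CUBIC)
def mk(p,c):
    u=(proj(S,p)[0]+.5-[u0,v0])*s;cv2.drawMarker(g,tuple(map(int,u)),c,0,10,1);print((u/s-.5+[u0,v0]).round(1))
for y in(-.12,-.141):mk(pt(.347,y),(0,0,255))
for t in(.38,.42,.46):mk(pt(t,-.141),(255,0,0));mk(pt(t,-.152),(0,255,255))
cv2.imwrite('pics/t1.png',g)
"
```

```text
[145.7 163.5]
[141.3 161.5]
[140.7 160.5]
[138.4 159.4]
[139.8 159.3]
[137.5 158.2]
[138.9 158.2]
[136.6 157.1]
```

View pics/t1.png

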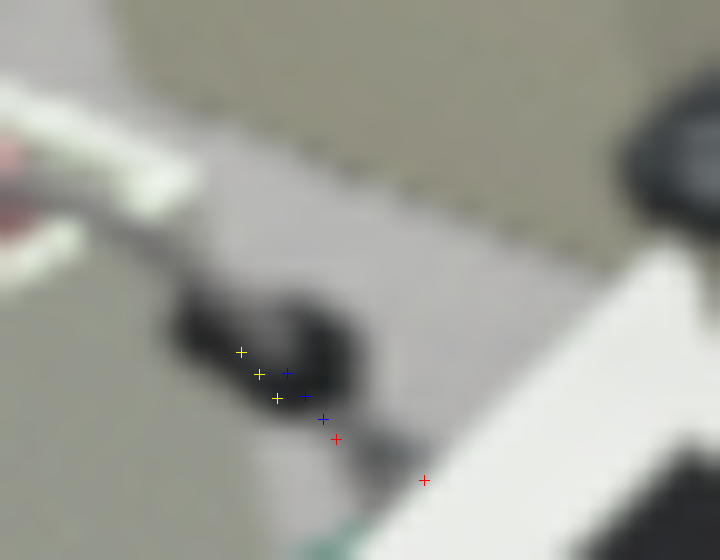

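Emit:
move_arm([
  {"dp": [0,-6,-1],"rotation": [0.4,0,0]},
  {"dp": [0,-6,-1],"rotation": [0.4,0,0]},
  {"dp": [0,-2,-0.6],"rotation": [0.2,0,0]},
])

```text
t: 13.13
eef_pos: [0.47, -0.2099, 0.1875]
ee_rot: [-1.361, -0.003, 1.518]
force: [-1.0, -3.8, -8.9]
width: 0.0106
```

```bash
cat > v.py <<'E'
import sys
from h import *
from station import arm
lid(arm,float(sys.argv[2]))
S=arm.grab_frame('scene');np.savez(f'pics/S_{sys.argv[1]}.npz',**S)
lid(arm)
u0,v0,s=125,145,24
g=S['pixels'][v0:v0+24,u0:u0+32,::-1]
g=cv2.resize(g,None,fx=s,fy=s,interpolation=cv2.INTER_CUBIC)
cv2.imwrite(f'pics/v_{sys.argv[1]}.png',g)
E
python3 v.py a .42
```

```text
t 13.13 th 0.401 r 0.2458 tilt 12.0 F [-1.  -3.8 -8.9] w 0.0106 pos [ 0.47   -0.2099  0.1875]
dp tool [ 0.2 -4.4 -1.7] rotx -0.0
t 13.18 th 0.401 r 0.2458 tilt 12.1 F [-2.  -2.3 -8.2] w 0.0108 pos [ 0.47   -0.2099  0.1875]
```

View pics/v_a.png

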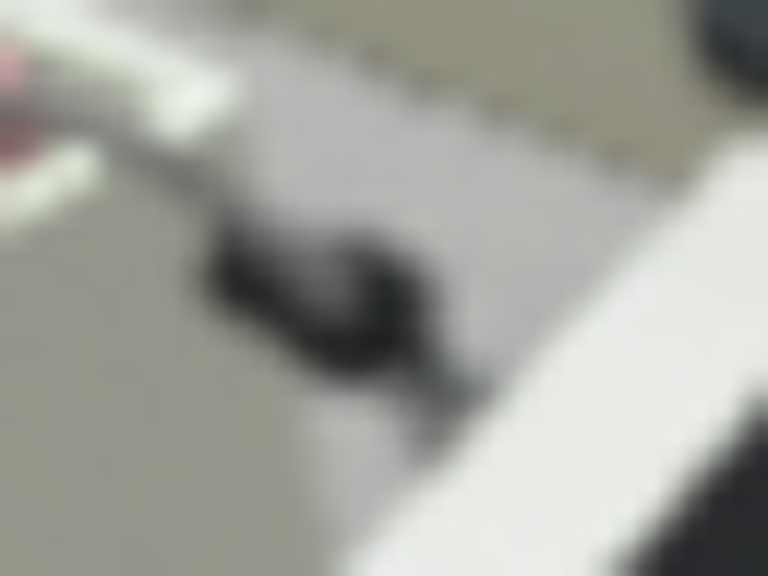

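```bash
python3 -c "
from h import *
for n in('scene0','top0'):
    f=dict(np.load(f'pics/{n}.npz'))
    P={k:H0+EX*a+EY*b+[0,0,.006] for k,(a,b) in dict(fl=(-.2,.12),fr=(-.2,-.12),br=(0,-.12),bl=(0,.12)).items()}
    k=['fl','fr','br','bl'];uv=proj(f,np.array([P[i] for i in k]))
    g=cv2.GaussianBlur(f['pixels'],(3,3),0).min(2).astype(np.float32)
    L=[]
    for i in range(4):
        a,b=uv[i],uv[(i+1)%4];d=(b-a)/np.linalg.norm(b-a);nrm=np.array([d[1],-d[0]])
        c=uv.mean(0);nrm=nrm*np.sign((a-c)@nrm)
        pts=[]
        for t in np.linspace(.12,.88,40):
            if i==0 and .2<t<.8: continue
            p=a+(b-a)*t;s=np.arange(-5,6,.25);q=p+s[:,None]*nrm
            v=cv2.remap(g,q[:,0].astype(np.float32)[None],q[:,1].astype(np.float32)[None],1)[0]
            dv=np.diff(v);j=dv.argmin();w=np.clip(-dv[max(0,j-5):j+6],0,None)
            pts.append(p+nrm*((s[max(0,j-5):j+6][:len(w)]+.125)*w).sum()/w.sum())
        l=cv2.fitLine(np.array(pts,np.float32),cv2.DIST_HUBER,0,.01,.01).ravel();L.append(l)
    for i in range(4):
        l,m=L[i-1],L[i];A=np.c_[l[:2],-m[:2]];t=np.linalg.solve(A,m[2:]-l[2:]);x=l[2:]+t[0]*l[:2]
        print(n,k[i],'pred',uv[i].round(2),'seen',x.round(2),'diff',(x-uv[i]).round(2), 'world z.122',ray(f,[x],.122)[0].round(4))
"
```

```text
scene0 fl pred [215.56 192.32] seen [219.6 192.5] diff [4.04 0.18] world z.122 [ 0.5017 -0.0805  0.122 ]
scene0 fr pred [161.53 167.33] seen [164.6  166.39] diff [ 3.07 -0.94] world z.122 [ 0.4853 -0.3267  0.122 ]
scene0 br pred [112.26 196.16] seen [113.15 196.04] diff [ 0.89 -0.12] world z.122 [ 0.693  -0.3399  0.122 ]
scene0 bl pred [167.47 226.86] seen [169.53 228.64] diff [2.06 1.77] world z.122 [ 0.7098 -0.092   0.122 ]
top0 fl pred [301.81 184.55] seen [299.98 185.68] diff [-1.83  1.13] world z.122 [ 0.5044 -0.0857  0.122 ]
top0 fr pred [379.11 186.37] seen [378.02 188.58] diff [-1.09  2.21] world z.122 [ 0.4884 -0.3274  0.122 ]
top0 br pred [379.19 122.79] seen [379.73 123.12] diff [0.54 0.34] world z.122 [ 0.6938 -0.3433  0.122 ]
top0 bl pred [302.78 120.9 ] seen [301.89 120.04] diff [-0.9  -0.86] world z.122 [ 0.7103 -0.0993  0.122 ]
```

```bash
sed -i 's/^TH=.*/TH=np.radians(-4.0);EX=np.array([np.cos(TH),np.sin(TH),0]);H0=np.array([.7018,-.2213,.116])/' h.py; python3 -c "
from h import *
from station import arm
lid(arm,.42)
S=dict(np.load('pics/scene0.npz'));T=dict(np.load('pics/top0.npz'))
seen=dict(fl=(219.6,192.5),fr=(164.6,166.39),br=(113.15,196.04),bl=(169.53,228.64))
B=[]
for k,(a,b) in dict(fl=(-.206,.12),fr=(-.206,-.12),br=(0,-.12),bl=(0,.12)).items():
    d=np.array(seen[k])-proj(S,H0+EX*a+EY*b+[0,0,.006])[0];B.append(d);print(k,d.round(2))
m=np.mean(B,0);print('mean',m)
for bias in(np.zeros(2),m,np.mean(B[1:3],0)):
    p,q=tri(T,[396.6,164.7],S,np.array([137.85,157.5])-bias);d=(p+q)/2-H0;print((p-q).round(4),'xc',d@EX,'yc',d@EY,'z',d[2],'th',np.arctan2(d[2],-d@EX),'r',np.hypot(d[2],d@EX))
    for y in(-.145,-.15,-.155,-.16):
        # intersect S ray with arc plane
        o=S['cam_to_world'][:3,3];r=ray(S,[np.array([137.85,157.5])-bias],0)[0]-o
        t=((H0+y*EY-o)@EY)/(r@EY);x=o+t*r-H0;print('  plane',y,'th',np.arctan2(x[2],-x@EX).round(3),'r',np.hypot(x[2],x@EX).round(4))
"
```

```text
t 13.18 th 0.400 r 0.2462 tilt 12.1 F [-2.  -2.3 -8.2] w 0.0108 pos [ 0.47   -0.2099  0.1875]
dp tool [ 4.7 -4.6 -2.3] rotx -0.0
fl [2.32 0.22]
fr [ 0.55 -0.35]
br [0.36 0.05]
bl [2.65 1.19]
mean [1.46812946 0.2795256 ]
[ 0.0002 -0.0003  0.0001] xc -0.13685532822753976 yc -0.15545244038884432 z 0.06283899476275999 th 0.43044825248467466 r 0.15059256331924833
  plane -0.145 th 0.493 r 0.1477
  plane -0.15 th 0.462 r 0.1491
  plane -0.155 th 0.432 r 0.1506
  plane -0.16 th 0.402 r 0.1522
[-0.0026  0.003  -0.0015] xc -0.13532544050676823 yc -0.15708987391735538 z 0.06338291994383431 th 0.43802826206048673 r 0.14943349486964888
  plane -0.145 th 0.531 r 0.145
  plane -0.15 th 0.499 r 0.1462
  plane -0.155 th 0.468 r 0.1475
  plane -0.16 th 0.437 r 0.149
[-0.0005  0.0006 -0.0003] xc -0.13630822910245033 yc -0.15624932345041245 z 0.062074403600924796 th 0.42733327295098256 r 0.14977705065682323
  plane -0.145 th 0.501 r 0.1463
  plane -0.15 th 0.469 r 0.1476
  plane -0.155 th 0.439 r 0.1491
  plane -0.16 th 0.408 r 0.1507
```

```bash
cat > la.py <<'E'
import sys
from h import *
def lang(f,th):
    W=cloud(f);P=pc(W,np.ones(W.shape[:2],bool));d=P-H0
    n=EX*np.sin(th)+np.array([0,0,np.cos(th)]);a=-EX*np.cos(th)+np.array([0,0,np.sin(th)])
    x,y,z=d@a,d@EY,d@n
    m=(x>.02)&(x<.19)&(abs(y)<.11)&(abs(z-.006)<.02)
    for _ in range(4):
        A=np.c_[P[m]@EX,P[m]@EY,np.ones(m.sum())];c=np.linalg.lstsq(A,P[m][:,2],rcond=None)[0]
        r=np.c_[P@EX,P@EY,np.ones(len(P))]@c-P[:,2];m=(x>.02)&(x<.19)&(abs(y)<.11)&(abs(r)<.006)
    return m.sum(),np.arctan(-c[0]),np.arctan(c[1])
if __name__=="__main__":
    for n,t in zip(sys.argv[1::2],sys.argv[2::2]):print(n,t,lang(dict(np.load(f'pics/{n}.npz')),float(t)))
E
python3 la.py scene0 0 scene9 .106 scene10 .347 S_a .40 top0 0
```

```text
scene0 0 (np.int64(2381), np.float64(0.0032269267629941828), np.float64(-0.00031069595095764487))
scene9 .106 (np.int64(2585), np.float64(0.10898604058632819), np.float64(-0.0008396499468469859))
scene10 .347 (np.int64(2967), np.float64(0.34624506980964176), np.float64(-0.0023344464139048197))
S_a .40 (np.int64(3035), np.float64(0.39899533827783706), np.float64(-0.0015454586849253961))
top0 0 (np.int64(3780), np.float64(-0.003815479173918203), np.float64(-0.0010693331627268394))
```

Emit:
move_arm([
  {"dp": [0,-5,-1],"rotation": [0.3,0,0]},
  {"dp": [0,-4,-0.8],"rotation": [0.3,0,0]},
])

```text
t: 13.35
eef_pos: [0.4733, -0.2101, 0.1957]
ee_rot: [-1.349, -0.003, 1.517]
force: [1.6, -3.5, -9.6]
width: 0.0107
```

```bash
python3 v.py b .43; python3 la.py S_b .43
python3 -c "
from h import *
S=dict(np.load('pics/S_b.npz'))
b=np.array([.45,-.15])
u0,v0,s=125,145,24
g=cv2.resize(S['pixels'][v0:v0+24,u0:u0+32,::-1],None,fx=s,fy=s,interpolation=cv2.INTER_CUBIC)
for y in(-.12,-.141,-.15,-.16):
  for t,c in((.39,(255,0,0)),(.43,(0,0,255)),(.47,(0,255,255))):
    u=(proj(S,pt(t,y))[0]+b+.5-[u0,v0])*s;cv2.drawMarker(g,tuple(map(int,u)),c,0,10,1)
cv2.imwrite('pics/w1.png',g)"
```

```text
t 13.35 th 0.436 r 0.2463 tilt 12.7 F [ 1.6 -3.5 -9.6] w 0.0107 pos [ 0.4733 -0.2101  0.1957]
dp tool [ 4.7  1.8 -1.2] rotx -0.4
t 13.4 th 0.439 r 0.2463 tilt 12.8 F [-1.4 -2.1 -8. ] w 0.0104 pos [ 0.4735 -0.2101  0.1962]
S_b .43 (np.int64(3082), np.float64(0.4365554517754346), np.float64(-0.0026903759259839398))
```

View pics/w1.png

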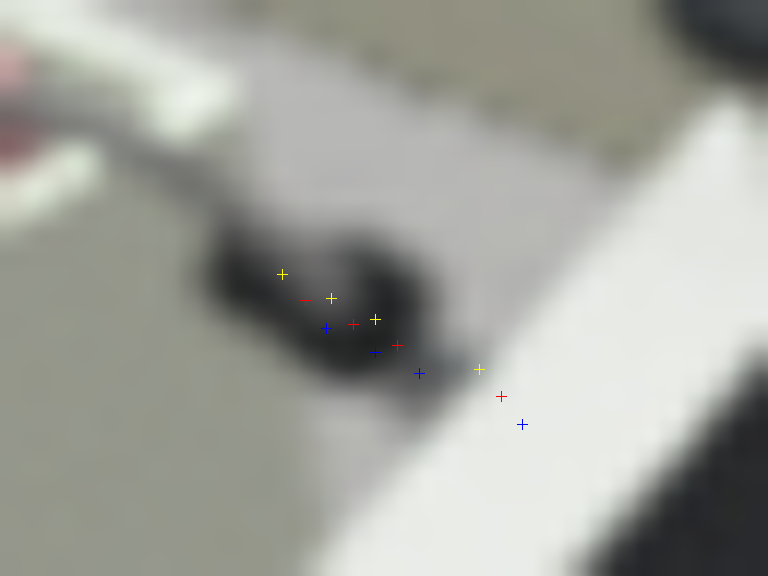

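View pics/v_b.png

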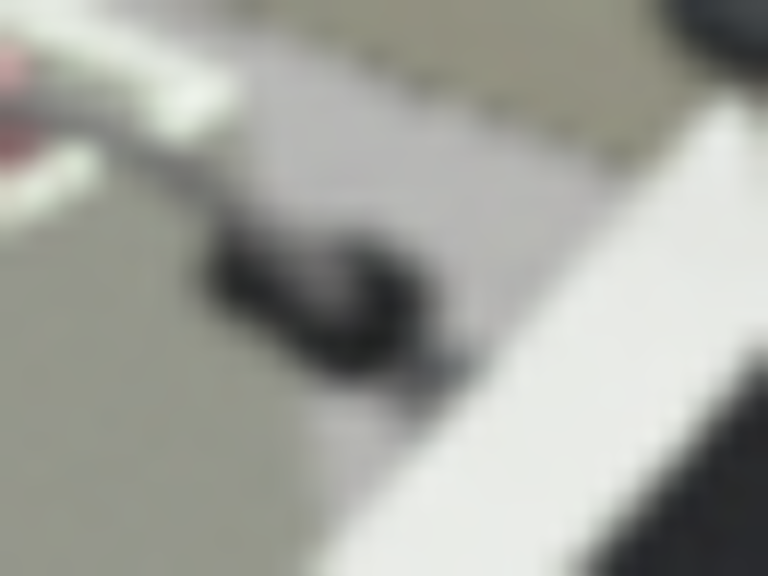

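```bash
python3 -c "
from h import *
S=dict(np.load('pics/scene0.npz'))
b=np.array([.45,-.15])
u0,v0,s=116,138,18
g=cv2.resize(S['pixels'][v0:v0+42,u0:u0+42,::-1],None,fx=s,fy=s,interpolation=cv2.INTER_CUBIC)[:600+150]
for y,c in((-.145,(255,0,0)),(-.152,(0,0,255)),(-.159,(0,255,255))):
  for t in np.arange(0,1.1,.05):
    u=(proj(S,pt(t,y))[0]+b+.5-[u0,v0])*s;cv2.circle(g,tuple(map(int,u)),5 if abs(t-.4)<.01 else 2,c,-1)
cv2.imwrite('pics/x1.png',cv2.resize(g,(600,600)))"
```

```text
(no output)
```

View pics/x1.png

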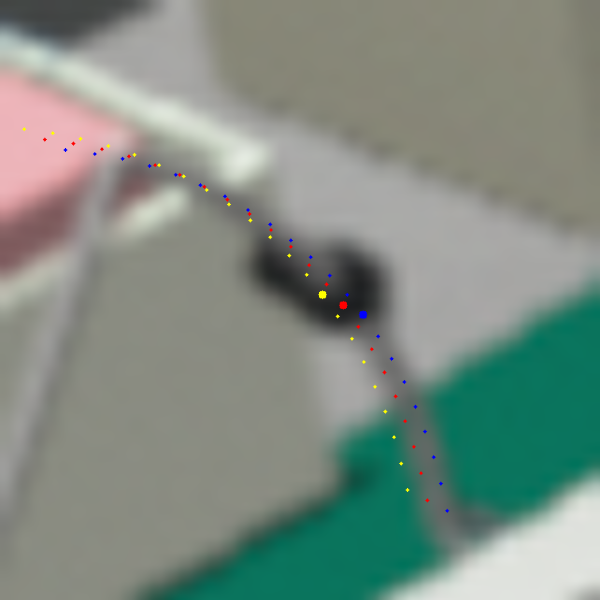

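```bash
python3 -c "
from h import *
np.set_printoptions(linewidth=200)
for n in('top0','top8','top1'):
    f=dict(np.load(f'pics/{n}.npz'));W=cloud(f)-H0
    X,Y,Z=(W@EX*1000).round(0),(W@EY*1000).round(0),(W[...,2]*1000).round(0)
    r=np.s_[160:171,385:406]
    dark=f['pixels'][r].max(2)<75
    print(n);print(np.where(Z[r]>20,Z[r],0).astype(int))
    if n=='top0':print(np.where(Z[r]>20,X[r],0).astype(int));print(np.where(Z[r]>20,Y[r],0).astype(int))
    print(f['pixels'][r].max(2))
"
```

```text
top0
[[ 0  0  0  0  0  0  0  0  0  0  0  0 81 86  0  0  0  0  0  0  0]
 [ 0  0  0  0  0  0  0  0  0 65 65 69 84 84  0  0  0  0  0  0  0]
 [ 0  0  0  0  0  0  0  0 65 64 65 77 79 62 70 70 72 69 69  0  0]
 [ 0  0  0  0  0  0 65 63 70 69 69 75 76 73 70 71 71 71 71 72  0]
 [ 0  0  0  0  0  0 66 69 71 68 72 69 72 70 76 73 74 70 72 73  0]
 [ 0  0  0  0  0  0 65 66 63 72 73 75 71 72 72 74 75 71 69 71  0]
 [ 0  0  0  0  0  0  0  0 54 70 75 71 74 70 70 70 69 68 73 71  0]
 [ 0  0  0  0  0  0  0 46 51 70 67 71 70 68 64 62 66 66 64  0  0]
 [ 0  0  0  0  0  0 36 47 51  0  0  0  0  0  0  0  0  0  0  0  0]
 [ 0  0  0  0  0 29 35 43  0  0  0  0  0  0  0  0  0  0  0  0  0]
 [ 0  0  0  0 22 30 32  0  0  0  0  0  0  0  0  0  0  0  0  0  0]]
[[   0    0    0    0    0    0    0    0    0    0    0    0 -126 -126    0    0    0    0    0    0    0]
 [   0    0    0    0    0    0    0    0    0 -126 -126 -127 -129 -129    0    0    0    0    0    0    0]
 [   0    0    0    0    0    0    0    0 -129 -129 -129 -131 -131 -128 -129 -129 -129 -129 -129    0    0]
 [   0    0    0    0    0    0 -133 -132 -1
[... 5878 characters left out ...]
02]
 [105 101 102 108 106  98  38  33  24  24  43  65  53  12  15  31  26  29  24  52  99]
 [108 103 105 106 107  97  44  35  34  21  26  36  26  23  27  34  30  26  30  52  97]
 [107 105 103 108 106 102  86  73  39  15  22  22  25  17  17  18  25  23  24  55  99]
 [103 103 104 103 103 104 104  89  40  13  17  13  22  30  38  40  42  27  44  72 100]
 [104 107 105 108 107 101  92  67  57  56  54  57  56  79  82  83  81  77  86  94 102]
 [107 104 103 105 102  89  69  64  76  93  91  92  94 102 104 104 101 103 104 103 102]
 [104 103 102  94  84  73  67  83  92 107 102 100 101 102 100 103 103 103 102 102 103]
 [ 85  93  87  64  59  69  81  97 104 104 105 106 104 102 103 103 101 102 104 103 103]]
```

Emit:
move_arm([
  {"dp": [0,0,0],"rotation": [0,0,0]},
  {"dp": [0,0,0],"rotation": [0,0,0]},
  {"dp": [0,0,0],"rotation": [0,0,0]},
])

```text
t: 13.65
eef_pos: [0.4735, -0.2101, 0.1963]
ee_rot: [-1.348, -0.003, 1.517]
force: [0.5, -3.1, -8.9]
width: 0.0106
```

```bash
python3 v.py c .436; python3 la.py S_c .436 S_b .436; python3 v.py d .436; python3 la.py S_d .436
```

```text
t 13.65 th 0.439 r 0.2463 tilt 12.8 F [ 0.5 -3.1 -8.9] w 0.0106 pos [ 0.4735 -0.2101  0.1963]
dp tool [ 4.7  1.  -1.3] rotx -0.3
t 13.7 th 0.439 r 0.2463 tilt 12.8 F [-0.  -2.4 -9.5] w 0.0104 pos [ 0.4736 -0.2101  0.1963]
S_c .436 (np.int64(3093), np.float64(0.4376909700469836), np.float64(-0.0012882868332630506))
S_b .436 (np.int64(3082), np.float64(0.4365554517754346), np.float64(-0.0026903759259839398))
t 13.7 th 0.439 r 0.2463 tilt 12.8 F [-0.  -2.4 -9.5] w 0.0104 pos [ 0.4736 -0.2101  0.1963]
dp tool [ 4.7  1.  -1.3] rotx -0.3
t 13.75 th 0.439 r 0.2463 tilt 12.8 F [-0.2 -2.7 -9.3] w 0.0109 pos [ 0.4735 -0.2101  0.1963]
S_d .436 (np.int64(3080), np.float64(0.4383526293897371), np.float64(-0.0020847901712392324))
```

```bash
python3 -c "
from h import *
from station import arm
f=arm.grab_frame('scene');crop(f,0,0,512,384,'pics/fin.png')"
```

```text
(no output)
```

View pics/fin.png

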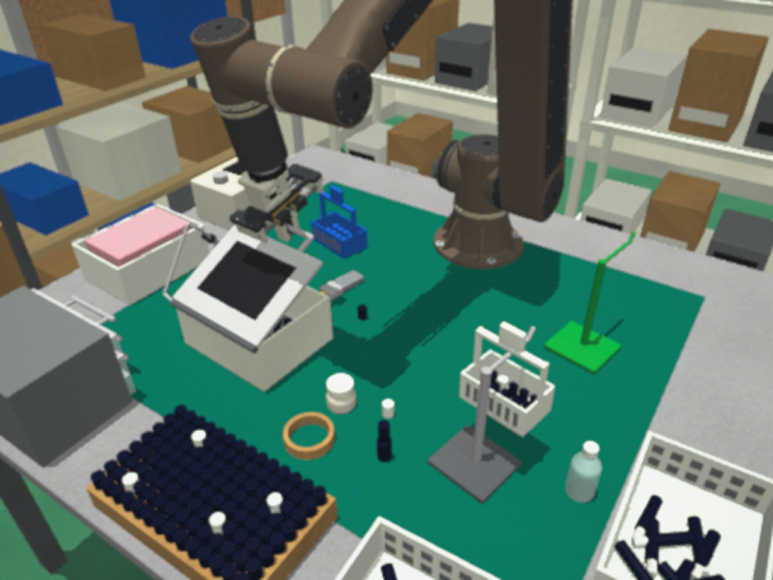

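The picture shows the basket hanging on the grey hook at (505,375) and the lid held part-way, with its edge by the clamp at (208,238). Nothing else has moved. Handing in.

```bash
python3 -c "
from station import arm
print(arm.job_done())"
```

```text
the job is handed in; nothing more can be done
None
```

The white basket is hanging by its handle on the grey hook, released. The chamber lid is held part-way open in the fingers, level with the clamp as near as I could measure. I handed the job in at about 14 s.

- **Basket:** the last picture shows it hanging free near the middle of the handle bar, with nothing else visibly moved.
- **Lid angle:** in the last checks the lid was steady at 0.438 rad from the scene camera's depth and 0.439 rad from the arm's own position. The grip was still holding, with about 9 N on the tool.
- **Clamp angle:** 0.436 rad from the top camera's depth on the clamp's knob, and about 0.43 rad from matching both cameras.
- **What disagreed:** the two cameras differed by about 4–5 mm sideways, so I trusted the top one, which matched the arm. My early clamp estimates ranged from 0.38 to 0.45 rad, before I corrected the chamber's measured direction by 1°.
- **What I couldn't check:** the arm hid the pointer from the top camera at the end. The final pointer-to-clamp match rests on the scene camera and the measured angles, good to roughly 0.01–0.02 rad.

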